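# Square up a delivery pair in the banding corner and hold it for the strap

### The arm

A 6-joint arm with a two-finger parallel gripper is mounted at the origin on a cart in front of the work surface, level with it; the furniture and walls round the work are solid. World frame = base frame: x ahead of the robot, y to its left, z up, the work surface at z = 0. Lengths are in m, angles in degrees, forces in N, time in s.
With the tool pointing down it reaches from about 0.25 to 0.725 m from the base axis. Payload 9.7 kg.
Tool frame: the origin (TCP) lies at the very end of the fingers, on their centre line; the grasp point (between the pads) lies 19 mm behind it; z points along the fingers, y is the direction in which the jaws open and shut (so a half turn about z gives the same grasp; the last joint's range is limited). The gripper opens to 85 mm and grips with 20 to 120 N. Pads are 22 mm wide; open, the fingers measure 114 mm over their backs; the gripper's body (76 mm by 85 mm) begins 54 mm behind the grasp point. The pads swing forward as they close: fully open they stand 13 mm farther back than shut.
Start: joints at [76.662, 4.979, 10.078, 95.1, 0, 90], TCP at [0.127, 0.535, 0.231] pointing down, gripper open.
Joint ranges: [-179.16, 179.16], [-48.56, 103.87], [-65.8, 70.77], [-126.05, 130.52], [-82.76, 87.17], [-180, 180]. Speed limits (degrees/s): [127.2, 127.2, 147.25, 180, 180, 180].

### API

Orientations are given as a 3x3 rotation matrix whose columns are the frame's x, y, z axes.
In Python, from plant import env gives the robot as it stands. The module is installed in compiled form; this text tells all that it offers.
- The arm moves only by the tool drive_tool, never from a script. Its argument "targets" is a list of rows, each an object with "rot": the turn, a rotation vector about the tool's x, y, z in degrees, a list of three; "translation": the shift along the tool's x, y, z in m, a list of three; "fingers": the closure in counts, from 0 (fully open) to 255 (shut). A call has 1 to 20 rows; each row shifts and turns the commanded pose from where the row before left it, along the tool's axes as they then stand; what a row does not reach is not made up. A row lasts 1/12 s, in which the tool goes at most 41.7 mm and 7.16 degrees, less where a joint would pass 70% of its speed; a pose out of reach is approached as far as the arm can. A call with a gripper value outside its range is refused whole. The fingers move at their own pace and stop on an object; "force" is the grip in N (left out, the last holds). Time passes only in rows, so rows that do not move let the fingers close. It gives the time, the measured TCP pose, the force and the opening at its end, in the units of the state.
- env.get_obs(): the state, without advancing time (a new reading comes with each control period).
- env.read_camera(name): name is "scene" or "side" or "wrist"; returns (picture, depth): 420x560x3 uint8, red, green, blue; 420x560 float32, m along the optical axis (not along the pixel's ray), 0 where there is no reading.
- env.camera_params(name): a dict with "fov_y" (degrees; the focal length in pixels is half the picture's height over the tangent of half this angle, whatever the lens; pixels are square), "cx", "cy" (the principal point, pixels), "rvec" (rotation vector, rad) and "tvec" (3), from world to camera coordinates, as OpenCV has them; the wrist camera has in their place "T_tool_cam" (4x4, takes a point from camera to tool coordinates, whose origin is the TCP and whose axes are the flange's). Camera axes: x right, y down, z forward; pixel columns grow to the right and rows downward; lengths in m; the calibration is good to about 2 mm. A picture is of the moment at which its call begins: read the wrist's pose just before it. camera_params takes no time and is no camera call.
- env.close_job(): hands the job in, once; it reports no verdict.
Trained networks look in the newest picture that a camera, given by its name, has taken for a name from the list of things; names that differ only in an ending like _2 or _b are one class to them, and where a whole thing is asked for, a point or a joint stands for the part that bears it (a point fixed in the world has none). Each returns a list of dicts, best first, with "confidence" (0 to 1); they miss things now and then, are a little off and sometimes report something else, mostly with a low value. They report only what shows in the picture. A call takes as long as a camera call.
- env.spot_in(query, camera): "location" ([column, row] in pixels, amid what is visible of it).
- env.outline_of(query, camera): "region" (420x560 bool, what is visible of it) and "location" ([column, row] in pixels, amid what is visible of it).
- env.place_of(query, camera): "location" ([column, row] in pixels: a listed point, or the origin of a listed thing).
The state is a dict: "time": time; "qpos": joint angles; "joint_velocities": joint speeds; "joint_torque": joint torques, N m; "tool_pos": TCP position; "eef_rot": TCP orientation; "wrist_force": force on the tool from outside, world axes, zero at the start; "ft_torque": the same for the moment, N m; "finger_gap": opening from 0.0 (shut) to 1.0 (fully open).
Only numpy, scipy, OpenCV 4.12 (cv2) and the standard library are available. Lean on these libraries where they do the work, as an engineer would, in place of code of your own. Each camera call takes 0.05 s, during which the arm holds its last target.

### The job

A delivery leaves as a closed full tray with a clean empty swap tray on top, strapped together. Slide the closed tray on the blue plate fully home into the corner of the two steel fences, then set the empty tray squarely on its lid, right way up with its foot seated in the recess of the lid, and let go of it. Finish holding the pair for the strap: with one firm diagonal push of the fingers on the empty tray (about 10 N down and 15 N towards each fence) press it against both fences and down on the plate, and keep pushing - the program ends while still pushing, with both trays home in the corner and square to the fences, and the other things on the table left where they are.

Things in the scene. Friction and masses are not known exactly. Their poses are not given: they have to be found in the camera images.
- corner (a point): where the inner faces of the two fences meet on the plate's top (18 mm above the table). Axes of the fixed fixture: +x points square into the back fence, -y square into the side fence, z up. The back fence's inner face is x = 0 of this frame, the side fence's y = 0; trays stand at negative x, positive y.
- base_plate: blue plastic plate 290x340x12 mm on rubber feet, its top 18 mm above the table, with grey strap channel inlays; origin at the centre of its top, same axes as corner, which lies at (+130, -150) mm from it
- back_fence: upright fence of smooth, slippery stainless sheet along the far edge of the plate, 290 mm long, 126 mm high over the plate, with a 34 mm strap gap; origin on its inner face at plate level; its normal is the x axis
- side_fence: upright stainless sheet fence along the right-hand edge of the plate (seen from the robot), 250 mm long, 126 mm high over the plate, with a 34 mm strap gap; origin on its inner face at plate level; rigid with the plate and the back fence
- closed_tray: white tray full of green pouches with a snapped-on white lid (stays on), about 0.56 kg, loose on the plate; origin under the centre of its foot, x across its width, z up. Widest at the lid's skirt: 211 (x) by 261 (y) mm, 56 to 66 mm up; walls lean in to a 169x219 mm foot. Home: origin at x = -105, y = +130 mm of corner; starts 20 to 50 mm short of it both ways, slightly turned.
- empty_tray: clean empty white tray, about 0.14 kg, loose on the table; origin under the centre of its foot, x across its 205 mm width, y along its 255 mm length, z up, 66 mm high; foot 169x219 mm, thin walls leaning out to the rim. Seated on the lid its origin is 65 mm above the closed tray's; touching both fences it lies at x = -102.5, y = +127.5 mm of corner.
- tie_tub: small white round tub, 70 mm across, 45 mm high, origin under its centre; a bystander
- steel_scoop: stainless scoop lying on the table, 206 mm long, origin under its middle; a bystander
- lid_recess (a point): centre of the floor of the lid's recess, 65 mm above the closed tray's origin: a flat 182x232 mm area inside a raised rim 3.5 mm higher, slippery; the empty tray's foot fits in it with about 6 mm of play each way
- rim_near (a point): top of the middle of the empty tray's -x rim, a good place to pinch: upright rim 8 mm thick all round (94.5 to 102.5 mm from the origin in x, 119.5 to 127.5 mm in y), 12 mm deep before an inner finger meets the leaning wall
- floor_corner (a point): the inside corner of the empty tray's floor (6 mm above its underside) at its +x -y end, which comes to lie next to the two fences; the walls rise and lean out 10 degrees from here, the rim is 60 mm higher
- probe_thermometer: white folding probe thermometer with its thin probe out, 32x232x20 mm, origin under its middle; a bystander

How it is judged (in metres and radians):
On the way, in this order (a step that is already met when the one before it is completed fails the run):
1. the closed tray is home: within 4 mm of both fences and square to them within 2 degrees, while the empty tray is not yet on it (x of closed_tray in the frame of corner above -0.1095 m and y of closed_tray in the frame of corner below 0.1345 m and angle between the x axis of closed_tray and the x axis of corner, either way round below 0.035 rad and contact force between empty_tray and closed_tray below 0.05 N), for 0.2 s.
2. the empty tray stands on the lid, its foot level in the recess, and the hand has let go of it (z of empty_tray in the frame of closed_tray between 0.063 and 0.0665 m and horizontal distance between empty_tray and closed_tray below 0.011 m and angle between empty_tray's own z axis and vertical below 0.03 rad and contact force between each of the arm, the fingers and empty_tray below 0.05 N), for 0.2 s.
At the end, for the whole second after the job is handed in: Fingers push the empty tray over 4 N; it bears on each fence over 1.5 N, the closed tray on the plate over 10 N (trays alone weigh 5.5-8.2 N). Closed tray within 4 mm of home, empty one within 3 mm of both fences, both square within 2 degrees and level, foot in the recess, at rest (x of closed_tray in the frame of corner above -0.1095 m and y of closed_tray in the frame of corner below 0.1345 m and angle between the x axis of each of closed_tray, empty_tray and the x axis of corner, either way round below 0.035 rad and x of empty_tray in the frame of corner above -0.1055 m and y of empty_tray in the frame of corner below 0.1305 m and z of empty_tray in the frame of closed_tray between 0.063 and 0.0665 m and angle between each of empty_tray, closed_tray's own z axis and vertical below 0.03 rad and contact force between empty_tray and back_fence above 1.5 N and contact force between empty_tray and side_fence above 1.5 N and contact force between closed_tray and base_plate above 10 N and contact force between the fingers and empty_tray above 4 N and linear speed of empty_tray below 0.01 m/s); the arm keeps its last pose, push and grip.
It fails at once if a bystander (tub, thermometer, scoop) is shifted by more than 20 mm (distance of any of tie_tub, probe_thermometer, steel_scoop from where it was at the start of the episode above 0.02 m).
It fails at once if the full tray is tipped by more than 20 degrees (angle between closed_tray's own z axis and vertical above 0.35 rad).
It fails at once if the empty tray is turned over or tipped by more than 60 degrees (angle between empty_tray's own z axis and vertical above 1.05 rad).
It also fails if it takes over 67 s, if anything falls off the work surface, if the arm or the gripper's body presses on something with over 40 N, if the wrist force passes 120 N, or if a joint passes its speed limit or range.

## Working session

There is one attempt and no reset: what is moved stays moved. The work goes in short steps, Python scripts to look and compute and a tool call to move; the robot and the scene stay as the last step left them, time stands still between calls to the robot, and variables do not carry over. Pictures are saved under pics/ and viewed, and the job is handed in when it is done.

Besides the shell and the picture viewer there is one more tool, called as a command line: name --argument value ..., lists and objects as JSON in quotes. drive_tool: Moves the arm, as the interface text tells. Its arguments: {"type":"object","properties":{"targets":{"type":"array"},"force":{"type":"number"}},"required":["targets"]}

```bash
mkdir -p pics; ls
cat > h.py <<'E'
import numpy as np, cv2, json
from plant import env
from scipy.spatial.transform import Rotation as R
def cam(name,obs=None):
    p=env.camera_params(name); f=210/np.tan(np.radians(p['fov_y'])/2)
    if 'rvec' in p:
        Rm=cv2.Rodrigues(np.array(p['rvec'],float))[0]; t=np.array(p['tvec'],float)
        Rc=Rm.T; c=-Rm.T@t
    else:
        o=obs or env.get_obs(); T=np.eye(4); T[:3,:3]=np.array(o['eef_rot']); T[:3,3]=o['tool_pos']
        W=T@np.array(p['T_tool_cam']); Rc=W[:3,:3]; c=W[:3,3]
    return f,p['cx'],p['cy'],Rc,c
def cloud(name,depth,C):
    f,cx,cy,Rc,c=C
    v,u=np.mgrid[0:420,0:560]
    P=np.stack([(u-cx)/f*depth,(v-cy)/f*depth,depth],-1)
    return P@Rc.T+c
def ray(C,uv,z):
    f,cx,cy,Rc,c=C
    d=Rc@np.array([(uv[0]-cx)/f,(uv[1]-cy)/f,1]); return c+d*(z-c[2])/d[2]
def proj(C,P):
    f,cx,cy,Rc,c=C; q=(np.asarray(P)-c)@Rc; return q[...,:2]/q[...,2:]*f+[cx,cy]
def take(name,fn):
    o=env.get_obs(); C=cam(name,o); im,d=env.read_camera(name)
    cv2.imwrite('pics/'+fn+'.png',im[:,:,::-1]); np.savez('pics/'+fn+'.npz',im=im,d=d,C0=np.array(C[:3]),R=C[3],c=C[4])
    return im,d,C
E
python3 - <<'E'
from h import *
o=env.get_obs(); print(o)
for n in ['scene','side','wrist']:
    im,d,C=take(n,n+'0'); print(n,env.camera_params(n))
E
```

```text
pics
{'time': 0.0, 'qpos': array([ 7.66615769e+01,  5.00998199e+00,  1.00345623e+01,  9.51007699e+01,
       -1.14292132e-03,  9.00007708e+01]), 'joint_velocities': array([-0.0016173 ,  0.01129541, -0.0365674 ,  0.04897851, -0.06758442,
        0.05291575]), 'joint_torque': array([-3.98313796e-04, -5.20394933e+01,  4.64798677e+01,  1.65694073e-02,
       -4.92892366e-05,  4.68901419e-06]), 'tool_pos': array([0.12683661, 0.53492934, 0.23059478]), 'eef_rot': array([[-9.73021283e-01,  2.30715194e-01, -2.87368880e-04],
       [ 2.30715372e-01,  9.73020417e-01, -1.29849011e-03],
       [-1.99656113e-05, -1.32975894e-03, -9.99999116e-01]]), 'wrist_force': array([-0.15450395, -0.62439869,  0.19022733]), 'ft_torque': array([0.04946662, 0.01194385, 0.01869512]), 'finger_gap': 1.0027777729295988}
scene {'fov_y': 48.271214031938044, 'cx': 282.889549878652, 'cy': 204.73729691567888, 'rvec': array([ 2.04115872, -0.50479218,  0.2601732 ]), 'tvec': array([-0.44675247,  0.23938075,  1.06099352])}
side {'fov_y': 54.93732464249948, 'cx': 276.54866956510966, 'cy': 211.71834922125927, 'rvec': array([ 2.12128479, -0.40514292,  0.18585258]), 'tvec': array([-0.49538493,  0.22653966,  1.01877219])}
wrist {'fov_y': 71.69171472540965, 'cx': 275.56282446422654, 'cy': 212.18193984270462, 'T_tool_cam': array([[-5.58898159e-04, -9.52073596e-01, -3.05868526e-01,
         7.79166403e-02],
       [ 9.99999811e-01, -6.10560260e-04,  7.32348965e-05,
         2.12632389e-04],
       [-2.56476178e-04, -3.05868427e-01,  9.52073757e-01,
        -1.43359940e-01],
       [ 0.00000000e+00,  0.00000000e+00,  0.00000000e+00,
         1.00000000e+00]])}
```

View pics/scene0.png

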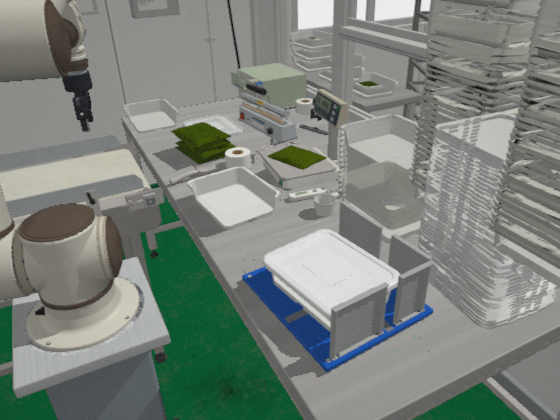

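View pics/side0.png

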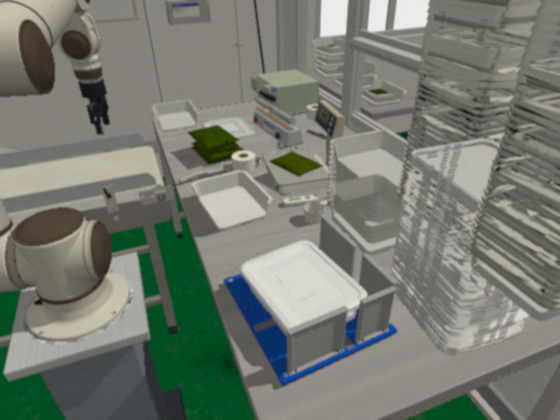

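View pics/wrist0.png

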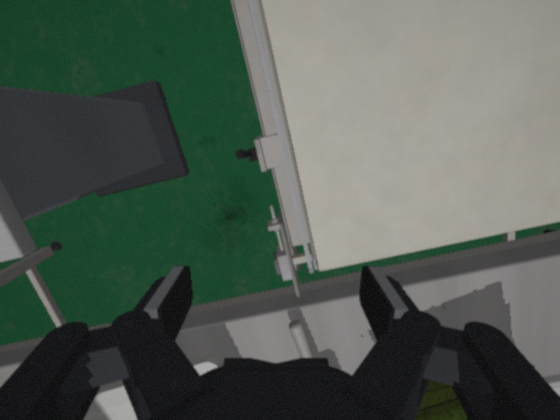

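The scene picture shows the closed tray at about (330,272) on the blue plate, with the fences to its right at (380,235), (410,285) and (360,315). The empty tray is at (235,197), the tub at (323,206), the thermometer at (308,193) and the scoop near (195,175).

Run:
```python
from h import *
C=None
for n in ['scene','side']:
    C=cam(n); im,d=env.read_camera(n) 
    cl=cloud(n,d,C)
    for q,z in [('corner',.018),('base_plate',.018),('closed_tray',.018),('empty_tray',0),('tie_tub',0),('steel_scoop',0),('probe_thermometer',0),('lid_recess',.083),('rim_near',.066),('floor_corner',.006),('back_fence',.018),('side_fence',.018)]:
        for r in env.place_of(q,n)[:2]:
            print(n,q,np.round(r['location'],1),round(r['confidence'],2),np.round(ray(C,r['location'],z),4))
    out=im.copy()
    for q in ['closed_tray','empty_tray','base_plate','back_fence','side_fence']:
        rs=env.outline_of(q,n)
        if rs:
            m=rs[0]['region']; np.save(f'pics/{n}_{q}.npy',m); P=cl[m&(d>0)]
            print(q,rs[0]['confidence'],m.sum(),np.round(np.percentile(P,[1,50,99],axis=0),3).tolist())
    np.savez(f'pics/{n}_m.npz',im=im,d=d,cl=cl)
print(env.get_obs()['time'])
```

```text
scene corner [420.  305.1] 0.85 [ 0.6558 -0.3585  0.018 ]
scene closed_tray [326.7 290.2] 0.64 [ 0.5033 -0.2189  0.018 ]
scene empty_tray [236.1 203.8] 0.57 [0.4828 0.2862 0.    ]
scene tie_tub [325.5 212.3] 0.82 [0.6993 0.1054 0.    ]
scene steel_scoop [198.3 177.8] 0.77 [ 0.4363  0.5217 -0.    ]
scene probe_thermometer [321.3 192.3] 0.57 [0.7537 0.2201 0.    ]
scene lid_recess [327.2 266. ] 0.74 [ 0.5058 -0.214   0.083 ]
scene rim_near [199.7 198.7] 0.67 [0.3617 0.2564 0.066 ]
scene rim_near [324.5 212.9] 0.29 [0.6361 0.0103 0.066 ]
scene floor_corner [274.1 208.5] 0.75 [0.5697 0.1923 0.006 ]
scene back_fence [375.5 273. ] 0.56 [ 0.6389 -0.2212  0.018 ]
scene side_fence [378.4 329.1] 0.58 [ 0.5324 -0.3738  0.018 ]
scene side_fence [324.4 214. ] 0.3 [0.6753 0.0731 0.018 ]
closed_tray 0.95 7214 [[0.392, -0.339, 0.021], [0.49, -0.228, 0.083], [0.617, -0.092, 0.089]]
empty_tray 0.76 3650 [[0.365, 0.146, 0.005], [0.477, 0.298, 0.031], [0.573, 0.403, 0.068]]
back_fence 0.7 2523 [[0.627, -0.352, 0.052], [0.641, -0.198, 0.111], [0.698, -0.073, 0.146]]
side_fence 0.59 2535 [[0.627, -0.353, 
[... 873 characters left out ...]
rner [299.2 300.5] 0.55 [ 0.5099 -0.2106  0.006 ]
side back_fence [347.1 283.6] 0.94 [ 0.6409 -0.2136  0.018 ]
side side_fence [338.9 346.8] 0.97 [ 0.5298 -0.3771  0.018 ]
side side_fence [313.4 200.8] 0.35 [0.7321 0.1793 0.018 ]
closed_tray 0.63 7005 [[0.395, -0.343, 0.02], [0.504, -0.233, 0.081], [0.622, -0.092, 0.089]]
empty_tray 0.18 3535 [[0.36, -0.409, 0.009], [0.404, -0.316, 0.017], [0.664, -0.082, 0.02]]
base_plate 0.59 3658 [[0.359, -0.409, 0.008], [0.404, -0.315, 0.017], [0.664, -0.079, 0.02]]
back_fence 0.7 2434 [[0.613, -0.368, -0.001], [0.644, -0.204, 0.105], [0.756, -0.066, 0.144]]
side_fence 0.71 3913 [[0.407, -0.399, 0.019], [0.504, -0.384, 0.082], [0.648, -0.37, 0.144]]
1.95
```

```bash
cat > fit.py <<'E'
from h import *
def plane(P,it=300,th=.003):
    rng=np.random.default_rng(0);best=None
    for _ in range(it):
        a,b,c=P[rng.choice(len(P),3,False)]; n=np.cross(b-a,c-a); l=np.linalg.norm(n)
        if l<1e-9: continue
        n/=l; k=abs((P-a)@n)<th
        if best is None or k.sum()>best.sum(): best=k
    Q=P[best]; m=Q.mean(0); n=np.linalg.svd(Q-m,full_matrices=False)[2][2]
    return n,m,best.sum()
if __name__=='__main__':
  for n in ['scene','side']:
    z=np.load(f'pics/{n}_m.npz'); cl=z['cl'];d=z['d']
    for q in ['closed_tray','empty_tray','back_fence','side_fence']:
        m=np.load(f'pics/{n}_{q}.npy')&(d>0); P=cl[m]
        if q=='side_fence' and n=='scene': 
            P=cl[(d>0)&(cl[...,0]>.4)&(cl[...,0]<.645)&(cl[...,1]<-.345)&(cl[...,1]>-.41)&(cl[...,2]>.03)&(cl[...,2]<.15)]
        if 'fence' in q:
            nn,mm,k=plane(P); print(n,q,np.round(nn,4),np.round(mm,4),k,len(P),'yaw',np.degrees(np.arctan2(nn[1],nn[0])))
    # rectangles
    for q,box,zr in [('closed',(.35,.66,-.37,-.05),(.075,.1)),('empty',(.33,.62,.11,.44),(.055,.08))]:
        s=(d>0)&(cl[...,0]>box[0])&(cl[...,0]<box[1])&(cl[...,1]>box[2])&(cl[...,1]<box[3])&(cl[...,2]>zr[0])&(cl[...,2]<zr[1])
        if q=='closed':s&=np.load(f'pics/{n}_closed_tray.npy')
        P=cl[s]; r=cv2.minAreaRect(P[:,:2].astype(np.float32)*1000); print(n,q,s.sum(),r,np.median(P[:,2]))
        cv2.imwrite(f'pics/{n}_{q}_mask.png',(s*255).astype(np.uint8))
E
python3 fit.py
```

```text
scene back_fence [ 0.9954  0.096  -0.0053] [ 0.6408 -0.2061  0.1062] 2199 2516 yaw 5.50990903505757
scene side_fence [ 0.0951 -0.9955 -0.0028] [ 0.5125 -0.3811  0.0873] 3060 3706 yaw -84.54546543601988
scene closed 6496 ((505.5960998535156, -219.84259033203125), (211.55889892578125, 264.07696533203125), 9.85835075378418) 0.08296437528919631
scene empty 961 ((469.7633056640625, 276.0885009765625), (207.84011840820312, 262.1902770996094), 6.322133541107178) 0.06474799039710033
side back_fence [ 0.9954  0.0956 -0.0084] [ 0.6429 -0.2112  0.1009] 1962 2425 yaw 5.486634312581747
side side_fence [ 0.0947 -0.9955 -0.0029] [ 0.517  -0.3826  0.0798] 3215 3897 yaw -84.56590554471396
side closed 6632 ((508.42724609375, -221.65318298339844), (211.61380004882812, 262.4559326171875), 9.947563171386719) 0.08158218056319133
side empty 791 ((471.5041809082031, 275.63330078125), (205.75982666015625, 262.1639099121094), 7.080171585083008) 0.06368700844153619
```

drive_tool --targets '[{"rot":[0,0,6.47],"translation":[0,0,0],"fingers":255},{"rot":[0,0,6.47],"translation":[0,0,0],"fingers":255},{"rot":[0,0,6.47],"translation":[0,0,0],"fingers":255},{"rot":[0,0,6.47],"translation":[0,0,0],"fingers":255},{"rot":[0,0,6.47],"translation":[0,0,0],"fingers":255},{"rot":[0,0,6.47],"translation":[0,0,0],"fingers":255},{"rot":[0,0,6.47],"translation":[0,0,0],"fingers":255},{"rot":[0,0,6.47],"translation":[0,0,0],"fingers":255},{"rot":[0,0,6.47],"translation":[0,0,0],"fingers":255},{"rot":[0,0,6.47],"translation":[0,0,0],"fingers":255},{"rot":[0,0,6.47],"translation":[0,0,0],"fingers":255},{"rot":[0,0,0],"translation":[-0.02,0.0355,0],"fingers":255},{"rot":[0,0,0],"translation":[-0.02,0.0355,0],"fingers":255},{"rot":[0,0,0],"translation":[-0.02,0.0355,0],"fingers":255},{"rot":[0,0,0],"translation":[-0.02,0.0355,0],"fingers":255}]' --force 40

```text
time: 3.2
tool_pos: [0.2771, 0.4683, 0.2314]
eef_rot: [[-0.097, 0.995, 0.0], [0.995, 0.097, 0.0], [0.0, 0.0, -1.0]]
wrist_force: [-0.2, 0.6, 1.1]
finger_gap: -0.003
```

drive_tool --targets '[{"rot":[0,0,0],"translation":[-0.0355,0,0],"fingers":255},{"rot":[0,0,0],"translation":[-0.0355,0,0],"fingers":255},{"rot":[0,0,0],"translation":[-0.0355,0,0],"fingers":255},{"rot":[0,0,0],"translation":[-0.0355,0,0],"fingers":255},{"rot":[0,0,0],"translation":[-0.0355,0,0],"fingers":255},{"rot":[0,0,0],"translation":[-0.0355,0,0],"fingers":255},{"rot":[0,0,0],"translation":[-0.0355,0,0],"fingers":255},{"rot":[0,0,0],"translation":[-0.0355,0,0],"fingers":255},{"rot":[0,0,0],"translation":[-0.0355,0,0],"fingers":255},{"rot":[0,0,0],"translation":[-0.0355,0,0],"fingers":255},{"rot":[0,0,0],"translation":[-0.0355,0,0],"fingers":255},{"rot":[0,0,0],"translation":[-0.0355,0,0],"fingers":255},{"rot":[0,0,0],"translation":[-0.0355,0,0],"fingers":255},{"rot":[0,0,0],"translation":[-0.0355,0,0],"fingers":255},{"rot":[0,0,0],"translation":[-0.0355,0,0],"fingers":255},{"rot":[0,0,0],"translation":[-0.0355,0,0],"fingers":255},{"rot":[0,0,0],"translation":[-0.0355,0,0],"fingers":255},{"rot":[0,0,0],"translation":[-0.0355,0,0],"fingers":255},{"rot":[0,0,0],"translation":[-0.0355,0,0],"fingers":255},{"rot":[0,0,0],"translation":[-0.0355,0,0],"fingers":255}]'

```text
time: 4.87
tool_pos: [0.3435, -0.2396, 0.2315]
eef_rot: [[-0.095, 0.995, 0.001], [0.995, 0.095, -0.0], [-0.0, 0.001, -1.0]]
wrist_force: [1.4, 0.9, 0.3]
finger_gap: -0.003
```

Run:
```python
from h import *
take('wrist','wrist1')
o=env.get_obs(); print(o['time'],o['tool_pos'],np.round(o['eef_rot'],3).tolist(),o['wrist_force'],o['qpos'])
```

```text
4.9167 [ 0.34404533 -0.2439974   0.23039422] [[-0.093, 0.996, -0.0], [0.996, 0.093, -0.002], [-0.002, -0.0, -1.0]] [-3.75037548  0.27686993 -2.98424701] [-35.27474915 -12.50310105  -6.5674302   95.87600885  -0.10295506
  49.36478998]
```

View pics/wrist1.png

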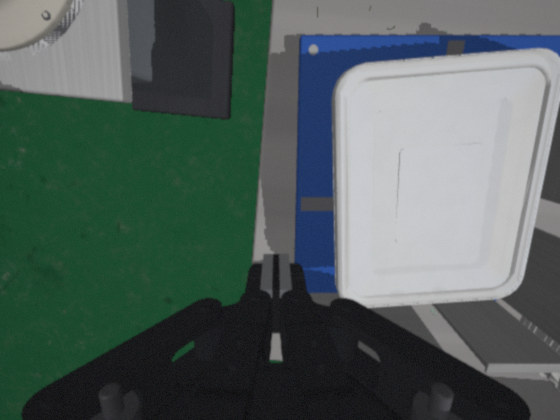

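The wrist view shows the closed tray at (335–560, 55–305), turned slightly, with the shut fingers at (275,270) left of its -x side. I'll go down next and push towards the back fence.

drive_tool --targets '[{"rot":[0,0,0],"translation":[0,0,0.031],"fingers":255},{"rot":[0,0,0],"translation":[0,0,0.031],"fingers":255},{"rot":[0,0,0],"translation":[0,0,0.031],"fingers":255},{"rot":[0,0,0],"translation":[0,0,0.031],"fingers":255},{"rot":[0,0,0],"translation":[0,0,0.031],"fingers":255},{"rot":[0,0,0],"translation":[0,0,0.03],"fingers":255},{"rot":[0,0,0],"translation":[0,0.01,0],"fingers":255},{"rot":[0,0,0],"translation":[0,0.01,0],"fingers":255},{"rot":[0,0,0],"translation":[0,0.01,0],"fingers":255},{"rot":[0,0,0],"translation":[0,0.006,0],"fingers":255},{"rot":[0,0,0],"translation":[0,0.005,0],"fingers":255},{"rot":[0,0,0],"translation":[0,0.005,0],"fingers":255},{"rot":[0,0,0],"translation":[0,0.005,0],"fingers":255},{"rot":[0,0,0],"translation":[0,0.005,0],"fingers":255}]'

```text
time: 6.08
tool_pos: [0.4001, -0.2326, 0.0477]
eef_rot: [[-0.096, 0.995, 0.0], [0.995, 0.096, -0.001], [-0.001, 0.0, -1.0]]
wrist_force: [-4.4, -0.3, 7.2]
finger_gap: -0.001
```

```bash
cat >> h.py <<'E'
EX=np.array([.9954,.0955]); EY=np.array([-.0955,.9954]); CO=np.array([.657,-.366])
def fx(p): d=np.asarray(p)[...,:2]-CO; return np.stack([d@EX,d@EY],-1)
def w(x,y): return CO+x*EX+y*EY
def st():
    o=env.get_obs(); f=np.array(o['wrist_force']); print('t',round(o['time'],2),'fix',np.round(fx(o['tool_pos'])*1000,1),'z',round(o['tool_pos'][2]*1000,1),'Ffix',np.round([f[:2]@EX,f[:2]@EY,f[2]],1),'gap',round(o['finger_gap'],3),'yaw',round(np.degrees(np.arctan2(o['eef_rot'][1][1],o['eef_rot'][0][1])),2))
    return o
def lid(fn,name='scene'):
    im,d,C=take(name,fn); cl=cloud(name,d,C)
    s=(d>0)&(cl[...,2]>.075)&(cl[...,2]<.1); F=fx(cl); s&=(F[...,0]>-.3)&(F[...,0]<-.004)&(F[...,1]>.004)&(F[...,1]<.33)
    n,l,stt,_=cv2.connectedComponentsWithStats(s.astype(np.uint8)); k=1+np.argmax(stt[1:,4]); s=l==k
    r=cv2.minAreaRect(F[s].astype(np.float32)*1000); print(name,r,s.sum())
E
python3 - <<'E'
from h import *
st()
E
```

```text
t 6.08 fix [-243.   157.3] z 47.7 Ffix [-4.4  0.1  7.2] gap -0.001 yaw 5.48
```

drive_tool --targets '[{"rot":[0,0,0],"translation":[0,0.004,0],"fingers":255},{"rot":[0,0,0],"translation":[0,0.004,0],"fingers":255},{"rot":[0,0,0],"translation":[0,0.004,0],"fingers":255},{"rot":[0,0,0],"translation":[0,0,0],"fingers":255},{"rot":[0,0,0],"translation":[0,0,0],"fingers":255}]'

```text
time: 6.5
tool_pos: [0.4122, -0.2312, 0.0477]
eef_rot: [[-0.096, 0.995, 0.001], [0.995, 0.096, -0.0], [-0.001, 0.001, -1.0]]
wrist_force: [-3.9, 2.2, 7.7]
finger_gap: 0.0
```

Run:
```python
from h import *
st();lid('scene2')
st()
```

```text
t 6.5 fix [-230.8  157.6] z 47.7 Ffix [-3.7  2.5  7.7] gap 0.0 yaw 5.5
scene ((-135.73109436035156, 156.64707946777344), (257.7808532714844, 263.2191162109375), 3.2567570209503174) 5023
t 6.55 fix [-230.8  157.6] z 47.7 Ffix [-1.7  2.3  6.6] gap -0.003 yaw 5.5
```

View pics/scene2.png

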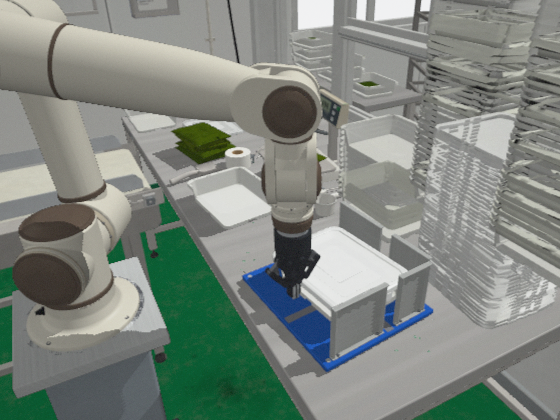

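drive_tool --targets '[{"rot":[0,0,0],"translation":[0,-0.002,-0.003],"fingers":255},{"rot":[0,0,0],"translation":[0,0,-0.003],"fingers":255},{"rot":[0,0,0],"translation":[0,0.004,0],"fingers":255},{"rot":[0,0,0],"translation":[0,0.003,0],"fingers":255},{"rot":[0,0,0],"translation":[0,0.003,0],"fingers":255},{"rot":[0,0,0],"translation":[0,0,0],"fingers":255}]'

```text
time: 7.05
tool_pos: [0.419, -0.2301, 0.0519]
eef_rot: [[-0.096, 0.995, -0.002], [0.995, 0.096, 0.0], [0.001, -0.002, -1.0]]
wrist_force: [-6.6, 1.1, 2.5]
finger_gap: -0.001
```

```bash
cat >> h.py <<'E'
def edges(fn,name='scene',zr=(.076,.092)):
    # fit tray lid edges from white pixels: print x-max edge vs y and y extents
    im,d,C=take(name,fn); F=fx(cloud(name,d,C)); Z=cloud(name,d,C)[...,2]
    s=(d>0)&(Z>zr[0])&(Z<zr[1])&(F[...,0]>-.3)&(F[...,0]<.0)&(F[...,1]>.0)&(F[...,1]<.33)&(im.min(-1)>120)
    P=F[s]*1000
    for lab,a,b in (('xmax',0,1),('ymax',1,0),('ymin',1,0),('xmin',0,1)):
        out=[]
        lo,hi=P[:,b].min(),P[:,b].max()
        for c in np.linspace(lo+30,hi-30,8):
            q=P[abs(P[:,b]-c)<8][:,a]
            if len(q)>10: out.append((round(c),round(np.percentile(q,98 if 'max' in lab else 2),1)))
        A=np.array(out); k=np.polyfit(A[:,0],A[:,1],1); print(name,lab,[tuple(map(float,i)) for i in out],'slope deg',round(np.degrees(np.arctan(k[0])),2))
E
python3 - <<'E'
from h import *
st();edges('scene3')
edges('side3','side')
E
```

```text
t 7.05 fix [-224.  158.] z 51.9 Ffix [-6.4  1.7  2.5] gap -0.001 yaw 5.49
scene xmax [(30.0, -53.4), (63.0, -6.2), (97.0, -7.6), (130.0, -9.2), (163.0, -4.1), (197.0, -5.9), (230.0, -4.0), (263.0, -5.7)] slope deg 7.23
scene ymax [(-210.0, 265.2), (-184.0, 162.9), (-158.0, 179.9), (-133.0, 193.9), (-107.0, 255.3), (-81.0, 276.1), (-56.0, 276.0), (-30.0, 277.6)] slope deg 24.89
scene ymin [(-210.0, 54.3), (-184.0, 56.8), (-158.0, 58.6), (-133.0, 57.5), (-107.0, 58.1), (-81.0, 25.6), (-56.0, 33.8), (-30.0, 57.4)] slope deg -5.08
scene xmin [(30.0, -87.6), (63.0, -210.8), (97.0, -211.4), (130.0, -210.8), (163.0, -191.4), (197.0, -143.6), (230.0, -109.4), (263.0, -205.6)] slope deg -1.94
side xmax [(52.0, -4.0), (81.0, -6.8), (110.0, -8.1), (138.0, -8.5), (167.0, -5.2), (196.0, -6.3), (224.0, -5.5), (253.0, -5.3)] slope deg 0.14
side ymax [(-181.0, 166.1), (-159.0, 179.4), (-138.0, 249.3), (-116.0, 273.6), (-95.0, 274.8), (-73.0, 274.1), (-52.0, 274.3), (-30.0, 273.8)] slope deg 35.79
side ymin [(-181.0, 48.0), (-159.0, 48.7), (-138.0, 49.7), (-116.0, 49.6), (-95.0, 23.8), (-73.0, 24.6), (-52.0, 44.6), (-30.0, 49.0)] slope deg -3.62
side xmin [(52.0, -209.2), (81.0, -208.8), (110.0, -209.3), (138.0, -209.5), (167.0, -176.3), (196.0, -141.0), (224.0, -128.0), (253.0, -132.8)] slope deg 26.04
```

drive_tool --targets '[{"rot":[0,0,0],"translation":[0,0.002,0],"fingers":255},{"rot":[0,0,0],"translation":[0,0.002,0],"fingers":255},{"rot":[0,0,0],"translation":[0,0,0],"fingers":255}]'

```text
time: 7.4
tool_pos: [0.4191, -0.23, 0.0518]
eef_rot: [[-0.094, 0.996, -0.01], [0.996, 0.094, -0.001], [0.0, -0.01, -1.0]]
wrist_force: [-29.2, -2.3, 14.8]
finger_gap: -0.002
```

Run:
```python
from h import *
st()
```

```text
t 7.4 fix [-223.8  158.1] z 51.8 Ffix [-29.3   0.5  14.8] gap -0.002 yaw 5.4
```

drive_tool --targets '[{"rot":[0,0,0],"translation":[0,-0.006,0],"fingers":255},{"rot":[0,0,0],"translation":[0,-0.018,0],"fingers":255},{"rot":[0,0,0],"translation":[0,-0.02,0],"fingers":255},{"rot":[0,0,0],"translation":[0.036,0,0],"fingers":255},{"rot":[0,0,0],"translation":[0.036,0,0],"fingers":255},{"rot":[0,0,0],"translation":[0.036,0,0],"fingers":255},{"rot":[0,0,0],"translation":[0.036,0,0],"fingers":255},{"rot":[0,0,0],"translation":[0.036,0,0],"fingers":255},{"rot":[0,0,0],"translation":[0,0.036,0],"fingers":255},{"rot":[0,0,0],"translation":[0,0.036,0],"fingers":255},{"rot":[0,0,0],"translation":[0,0.036,0],"fingers":255},{"rot":[0,0,0],"translation":[0,0.036,0],"fingers":255},{"rot":[0,0,0],"translation":[0,0.015,0],"fingers":255},{"rot":[0,0,0],"translation":[-0.03,0,0],"fingers":255},{"rot":[0,0,0],"translation":[-0.008,0,0],"fingers":255},{"rot":[0,0,0],"translation":[-0.004,0,0],"fingers":255}]'

```text
time: 8.73
tool_pos: [0.5251, -0.0825, 0.0518]
eef_rot: [[-0.095, 0.996, -0.001], [0.996, 0.095, 0.0], [0.0, -0.001, -1.0]]
wrist_force: [-0.4, 8.8, -1.0]
finger_gap: -0.001
```

Run:
```python
from h import *
st();edges('scene4')
```

```text
t 8.73 fix [-104.2  294.8] z 51.8 Ffix [ 0.5  8.8 -1. ] gap -0.001 yaw 5.43
scene xmax [(30.0, -56.2), (64.0, -6.9), (97.0, -7.5), (131.0, -8.3), (164.0, -8.4), (198.0, -4.6), (231.0, -8.2), (265.0, -12.1)] slope deg 6.31
scene ymax [(-211.0, 260.9), (-185.0, 277.4), (-159.0, 276.7), (-133.0, 275.6), (-108.0, 277.0), (-82.0, 276.0), (-56.0, 275.9), (-30.0, 274.0)] slope deg 2.21
scene ymin [(-211.0, 55.6), (-185.0, 58.7), (-159.0, 59.5), (-133.0, 58.6), (-108.0, 59.1), (-82.0, 24.5), (-56.0, 35.6), (-30.0, 56.9)] slope deg -5.54
scene xmin [(30.0, -89.4), (64.0, -211.5), (97.0, -211.1), (131.0, -211.4), (164.0, -211.3), (198.0, -210.9), (231.0, -210.5), (265.0, -209.7)] slope deg -16.56
```

View pics/scene4.png

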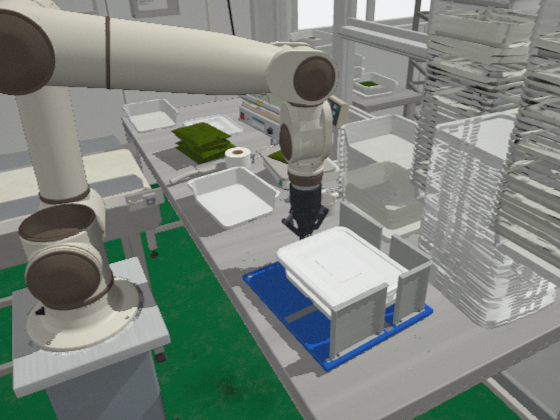

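drive_tool --targets '[{"rot":[0,0,0],"translation":[-0.004,0,0],"fingers":255},{"rot":[0,0,0],"translation":[-0.004,0,0],"fingers":255},{"rot":[0,0,0],"translation":[-0.004,0,0],"fingers":255},{"rot":[0,0,0],"translation":[-0.003,0,0],"fingers":255},{"rot":[0,0,0],"translation":[-0.002,0,0],"fingers":255},{"rot":[0,0,0],"translation":[0,0,0],"fingers":255}]'

```text
time: 9.28
tool_pos: [0.5264, -0.0989, 0.0524]
eef_rot: [[-0.095, 0.995, 0.0], [0.995, 0.095, -0.0], [-0.0, 0.0, -1.0]]
wrist_force: [-0.7, -1.1, -0.7]
finger_gap: -0.004
```

Run:
```python
from h import *
st()
```

```text
t 9.28 fix [-104.5  278.4] z 52.4 Ffix [-0.8 -1.  -0.7] gap -0.004 yaw 5.47
```

drive_tool --targets '[{"rot":[0,0,0],"translation":[-0.003,0,0],"fingers":255},{"rot":[0,0,0],"translation":[-0.003,0,0],"fingers":255},{"rot":[0,0,0],"translation":[-0.002,0,0],"fingers":255},{"rot":[0,0,0],"translation":[0,0,0],"fingers":255}]'

```text
time: 9.62
tool_pos: [0.527, -0.1045, 0.0525]
eef_rot: [[-0.097, 0.995, -0.0], [0.995, 0.097, 0.005], [0.005, 0.0, -1.0]]
wrist_force: [-1.8, 15.3, 4.3]
finger_gap: -0.001
```

Run:
```python
from h import *
st(); edges('scene5')
```

```text
t 9.62 fix [-104.4  272.7] z 52.5 Ffix [-0.3 15.4  4.3] gap -0.001 yaw 5.58
scene xmax [(30.0, -52.9), (64.0, -8.2), (97.0, -7.6), (131.0, -8.4), (164.0, -6.6), (198.0, -6.6), (231.0, -8.4), (265.0, -30.6)] slope deg 3.25
scene ymax [(-183.0, 256.1), (-161.0, 254.9), (-140.0, 254.0), (-118.0, 255.7), (-96.0, 254.0), (-74.0, 254.5), (-52.0, 255.1), (-30.0, 255.0)] slope deg -0.21
scene ymin [(-183.0, 58.6), (-161.0, 59.7), (-140.0, 59.7), (-118.0, 20.6), (-96.0, 3.1), (-74.0, 21.0), (-52.0, 38.8), (-30.0, 56.0)] slope deg -7.89
scene xmin [(30.0, -90.7), (64.0, -211.0), (97.0, -211.1), (131.0, -210.7), (164.0, -210.9), (198.0, -211.1), (231.0, -210.4), (265.0, -191.7)] slope deg -14.06
```

drive_tool --targets '[{"rot":[0,0,0],"translation":[-0.002,0,0],"fingers":255},{"rot":[0,0,0],"translation":[0,0,0],"fingers":255}]'

```text
time: 9.83
tool_pos: [0.527, -0.1046, 0.0525]
eef_rot: [[-0.099, 0.995, -0.001], [0.995, 0.099, 0.009], [0.009, 0.0, -1.0]]
wrist_force: [-2.2, 27.3, 5.9]
finger_gap: -0.001
```

Run:
```python
from h import *
st(); edges('side5','side')
for n in ('scene5','side5'):
    z=np.load(f'pics/{n}.npz'); f,cx,cy=z['C0']; C=(f,cx,cy,z['R'],z['c']); cl=cloud('',z['d'],C); F=fx(cl)*1000;Z=cl[...,2]
    s=(z['d']>0)&(F[...,1]>-30)&(F[...,1]<10)&(F[...,0]<-150)&(F[...,0]>-240)&(Z>.1)&(Z<.16)
    print(n,'side fence y',np.percentile(F[s][:,1],[2,25,50,75,98]),s.sum(), 'cam fix',fx(C[4]))
    s=(z['d']>0)&(F[...,1]>-30)&(F[...,1]<10)&(F[...,0]<-50)&(F[...,0]>-240)&(Z>.142)&(Z<.147)
    print('top edge',np.percentile(F[s][:,1],[2,25,50,75,98]),s.sum())
    s=(z['d']>0)&(F[...,0]>-30)&(F[...,0]<40)&(F[...,1]<230)&(F[...,1]>40)&(Z>.1)&(Z<.15)
    print('back',np.percentile(F[s][:,0],[2,25,50,75,98]),s.sum())
```

```text
t 9.83 fix [-104.4  272.6] z 52.5 Ffix [ 0.4 27.4  5.9] gap -0.001 yaw 5.66
side xmax [(30.0, -57.8), (59.0, -5.0), (88.0, -7.5), (117.0, -7.2), (146.0, -7.1), (175.0, -6.4), (204.0, -6.0), (233.0, -8.1)] slope deg 8.09
side ymax [(-181.0, 254.2), (-160.0, 254.4), (-138.0, 253.9), (-116.0, 254.3), (-95.0, 253.2), (-73.0, 252.4), (-52.0, 253.6), (-30.0, 253.9)] slope deg -0.37
side ymin [(-181.0, 50.8), (-160.0, 52.0), (-138.0, 52.7), (-116.0, 2.8), (-95.0, 1.8), (-73.0, 20.7), (-52.0, 45.0), (-30.0, 51.2)] slope deg -4.13
side xmin [(30.0, -94.2), (59.0, -208.8), (88.0, -208.3), (117.0, -208.8), (146.0, -209.0), (175.0, -208.7), (204.0, -207.3), (233.0, -206.6)] slope deg -17.77
scene5 side fence y [-9.29072554 -2.56705965 -1.43380076 -0.6892752   1.27644176] 698 cam fix [-0.65778592 -0.49754438]
top edge [-10.11032503  -7.59604287  -4.29988682  -0.96728559   2.39722435] 372
back [-3.32784957 -1.49129019 -0.5471908   0.72110152  9.44956803] 1054
side5 side fence y [-11.10062955  -4.51075808  -3.23123623  -2.51638166  -0.18531121] 661 cam fix [-0.48195234 -0.4508797 ]
top edge [-11.60729424  -8.74884537  -5.90646488  -3.04271561   0.20753776] 338
back [-1.22076007  0.15850869  0.90015486  2.17587262 11.10526186] 851
```

drive_tool --targets '[{"rot":[0,0,0],"translation":[0.006,0,0],"fingers":255},{"rot":[0,0,0],"translation":[0.03,0,0],"fingers":255},{"rot":[0,0,0],"translation":[0,0,-0.035],"fingers":255},{"rot":[0,0,0],"translation":[0,0,-0.035],"fingers":255},{"rot":[0,0,0],"translation":[0,0,-0.035],"fingers":255},{"rot":[0,0,0],"translation":[0,0,-0.035],"fingers":255},{"rot":[0,0,0],"translation":[0,0,-0.035],"fingers":255},{"rot":[0,0,0],"translation":[0,0,-0.025],"fingers":255},{"rot":[0,0,0],"translation":[-0.035,0,0],"fingers":255},{"rot":[0,0,0],"translation":[-0.035,0,0],"fingers":255},{"rot":[0,0,0],"translation":[-0.035,0,0],"fingers":255},{"rot":[0,0,0],"translation":[-0.035,0,0],"fingers":255},{"rot":[0,0,0],"translation":[-0.035,0,0],"fingers":255},{"rot":[0,0,0],"translation":[-0.035,0,0],"fingers":255},{"rot":[0,0,0],"translation":[-0.035,0,0],"fingers":255},{"rot":[0,0,0],"translation":[0,0,0],"fingers":255},{"rot":[0,0,0],"translation":[0,0,0],"fingers":255}]'

```text
time: 11.3
tool_pos: [0.5469, -0.3186, 0.2512]
eef_rot: [[-0.093, 0.996, -0.001], [0.996, 0.093, 0.0], [0.0, -0.001, -1.0]]
wrist_force: [1.3, 0.8, 0.7]
finger_gap: -0.002
```

Run:
```python
from h import *
st(); edges('wrist6','wrist'); st(); edges('scene6')
z=np.load('pics/wrist6.npz'); f,cx,cy=z['C0']; C=(f,cx,cy,z['R'],z['c']); cl=cloud('',z['d'],C); F=fx(cl)*1000;Z=cl[...,2]
s=(z['d']>0)&(Z>.135)&(Z<.152)&(abs(F[...,0])<150); P=F[s]; 
a=P[(P[:,0]>-20)&(P[:,0]<20)];print('back top',np.percentile(a,[2,50,98],axis=0) if len(a) else 0, len(a))
a=P[(P[:,1]>-20)&(P[:,1]<20)&(P[:,0]<-30)];print('side top',np.percentile(a,[2,50,98],axis=0) if len(a) else 0,len(a))
```

```text
t 11.3 fix [-105.1   57.7] z 251.2 Ffix [1.4 0.7 0.7] gap -0.002 yaw 5.33
wrist xmax [(32.0, -5.1), (57.0, -5.0), (83.0, -4.9), (108.0, -4.9), (133.0, -4.7), (159.0, -4.6), (184.0, -4.5), (210.0, -4.5)] slope deg 0.21
wrist ymax [(-178.0, 236.2), (-157.0, 236.2), (-136.0, 236.0), (-115.0, 235.8), (-93.0, 235.8), (-72.0, 235.8), (-51.0, 235.7), (-30.0, 235.4)] slope deg -0.28
wrist ymin [(-178.0, 9.7), (-157.0, 9.4), (-136.0, 9.4), (-115.0, 9.3), (-93.0, 9.3), (-72.0, 10.4), (-51.0, 10.1), (-30.0, 10.4)] slope deg 0.37
wrist xmin [(32.0, -202.0), (57.0, -202.6), (83.0, -202.2), (108.0, -202.4), (133.0, -202.7), (159.0, -202.5), (184.0, -202.2), (210.0, -202.1)] slope deg 0.0
t 11.35 fix [-104.8   59. ] z 251.8 Ffix [-0.7  0.2  0.1] gap 0.0 yaw 5.41
scene xmax [(30.0, -53.5), (64.0, -6.5), (97.0, -8.2), (131.0, -9.2), (164.0, -6.9), (198.0, -5.7), (231.0, -7.3), (265.0, -30.6)] slope deg 3.38
scene ymax [(-208.0, 241.1), (-183.0, 255.8), (-157.0, 255.4), (-132.0, 255.6), (-106.0, 255.1), (-81.0, 255.6), (-56.0, 253.6), (-30.0, 254.5)] slope deg 2.22
scene ymin [(-208.0, 56.7), (-183.0, 57.8), (-157.0, 59.6), (-132.0, 59.2), (-106.0, 2.9), (-81.0, 8.0), (-56.0, 35.8), (-30.0, 57.1)] slope deg -8.51
scene xmin [(30.0, -89.4), (64.0, -211.0), (97.0, -211.3), (131.0, -211.0), (164.0, -210.4), (198.0, -210.9), (231.0, -210.2), (265.0, -192.7)] slope deg -14.31
back top [[-14.3780908   -5.20617493]
 [  4.44206187 109.98046596]
 [ 12.44000426 216.59101473]] 4379
side top [[-148.82410745  -10.36012938]
 [ -64.67130999   -1.93209852]
 [ -31.46202391    1.20440371]] 1091
```

View pics/wrist6.png

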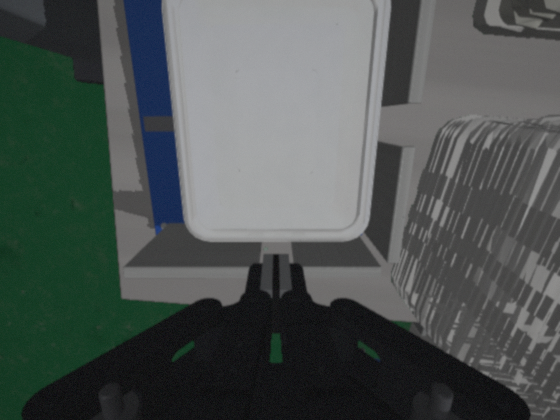

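View pics/scene6.png

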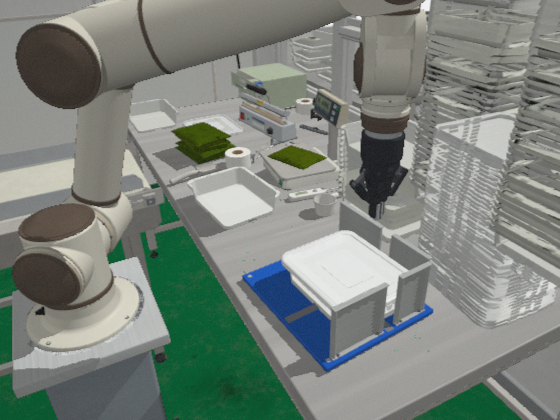

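Run:
```python
from h import *
z=np.load('pics/wrist6.npz'); f,cx,cy=z['C0']; C=(f,cx,cy,z['R'],z['c'])
for uv,h in [((176,130),.082),((384,100),.082),((280,241),.082),((182,190),.082),((377,170),.082),((195,265),.144),((195,222),.018),((408,200),.144),((426,80),.144)]:
    print(uv,h,np.round(fx(ray(C,uv,h))*1000,1))
im=z['im']; g=im[250:310,195].min(-1); print(g.tolist()); print(im[130,160:190].min(-1).tolist()); print(im[225:250,230].min(-1).tolist()); print(im[100,370:425].min(-1).tolist())
cv2.imwrite('pics/crop6.png',cv2.resize(im[180:310,120:430,::-1],None,fx=2.5,fy=2.5,interpolation=cv2.INTER_CUBIC))
```

```text
(176, 130) 0.082 [-207.7  125.5]
(384, 100) 0.082 [  4.4 153.8]
(280, 241) 0.082 [-99.8   0.5]
(182, 190) 0.082 [-208.    61.8]
(377, 170) 0.082 [ 4.7 83.3]
(195, 265) 0.144 [-182.4    2.6]
(195, 222) 0.018 [-215.9    1.4]
(408, 200) 0.144 [13.5 66.8]
(426, 80) 0.144 [ 14.4 165. ]
[63, 62, 61, 63, 63, 62, 65, 63, 63, 63, 62, 62, 62, 61, 63, 64, 76, 96, 109, 115, 118, 117, 117, 116, 115, 116, 116, 115, 107, 107, 107, 108, 109, 108, 108, 108, 108, 109, 112, 107, 110, 107, 107, 108, 109, 109, 107, 108, 107, 106, 97, 72, 41, 22, 18, 23, 17, 21, 23, 15]
[55, 52, 56, 50, 53, 52, 51, 50, 51, 53, 54, 54, 52, 66, 94, 112, 127, 134, 140, 150, 158, 161, 158, 153, 146, 150, 156, 155, 157, 159]
[161, 163, 160, 156, 151, 151, 155, 159, 161, 162, 162, 158, 153, 146, 143, 140, 124, 83, 65, 61, 63, 62, 62, 63, 62]
[153, 159, 160, 158, 153, 149, 150, 153, 156, 155, 145, 110, 72, 56, 53, 52, 51, 50, 53, 56, 51, 54, 52, 52, 52, 54, 52, 51, 53, 51, 52, 51, 52, 49, 53, 52, 55, 67, 89, 109, 121, 122, 119, 118, 120, 120, 121, 121, 123, 123, 121, 119, 118, 117, 116]
```

View pics/crop6.png

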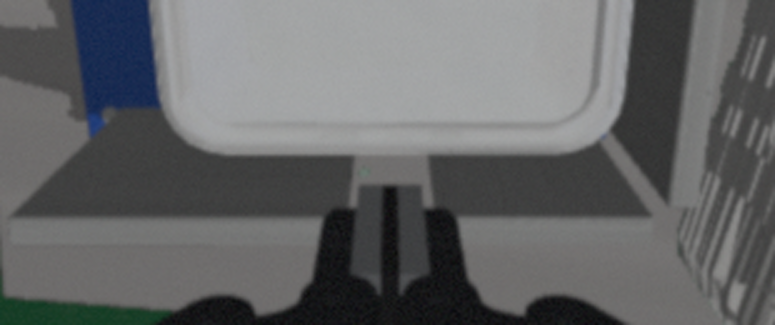

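Run:
```python
from h import *
z=np.load('pics/wrist6.npz'); f,cx,cy=z['C0']; C=(f,cx,cy,z['R'],z['c']);cl=cloud('',z['d'],C); F=fx(cl)*1000
im=z['im']
for r in (60,90,160,180,200):
    g=im[r,370:430].min(-1).astype(int); e=np.where(np.diff(g)>12)[0]; 
    for u in range(372,428,4): print((u,r),im[r,u].tolist(),np.round(F[r,u],1),round(cl[r,u,2]*1000,1)) if r in (90,180) else 0
    if len(e): print(r,'edge',370+e, np.round(fx(ray(C,(370+e[0]+1,r),.144))*1000,1))
```

```text
60 edge [372 373 412 413] [-28.8 179.3]
(372, 90) [159, 161, 164] [-10.  162.8] 86.7
(376, 90) [150, 151, 151] [ -6.5 162.6] 88.3
(380, 90) [156, 157, 161] [ -3.  162.5] 89.2
(384, 90) [58, 58, 58] [  1.  162.5] 89.1
(388, 90) [51, 51, 52] [  1.2 161.6] 99.4
(392, 90) [51, 52, 51] [  1.5 160.8] 108.7
(396, 90) [53, 53, 53] [  1.5 160. ] 118.3
(400, 90) [50, 50, 51] [  1.6 159.2] 126.8
(404, 90) [51, 49, 51] [  0.6 158.3] 137.7
(408, 90) [64, 64, 64] [  1.  157.7] 144.5
(412, 90) [117, 117, 118] [  3.9 157.6] 145.2
(416, 90) [119, 119, 118] [  7.1 157.6] 145.0
(420, 90) [124, 124, 123] [ 10.6 157.6] 144.4
(424, 90) [116, 115, 114] [ 81.3 170. ] 1.1
90 edge [370 408 409] [-28.3 157.8]
160 edge [399 400 401] [  1.9 102.3]
(372, 180) [143, 144, 147] [-1.4 73.4] 87.3
(376, 180) [52, 52, 52] [ 0.6 74.8] 93.9
(380, 180) [54, 54, 55] [ 1.1 76.8] 104.2
(384, 180) [54, 54, 54] [ 0.9 79.1] 115.5
(388, 180) [51, 53, 53] [ 1.3 80.9] 124.4
(392, 180) [53, 53, 54] [ 1.2 82.9] 133.8
(396, 180) [57, 58, 56] [ 0.7 84.9] 143.7
(400, 180) [121, 123, 122] [ 3.4 85.2] 145.6
(404, 180) [120, 121, 121] [ 7.1 85.1] 145.2
(408, 180) [126, 126, 125] [10.3 85.2] 145.6
(412, 180) [116, 114, 113] [82.3 55.7] 1.0
(416, 180) [116, 114, 114] [87.5 55.8] 1.7
(420, 180) [76, 77, 76] [91.8 56.3] 4.1
(424, 180) [70, 71, 70] [91.2 58.7] 15.8
180 edge [396 397 398] [ 1.5 84.9]
200 edge [394 395 396 418 421 422] [ 1.9 66.8]
```

drive_tool --targets '[{"rot":[0,0,0],"translation":[0.0346,-0.0052,0],"fingers":130},{"rot":[0,0,0],"translation":[0.0346,-0.0052,0],"fingers":130},{"rot":[0,0,0],"translation":[0.0346,-0.0052,0],"fingers":130},{"rot":[0,0,0],"translation":[0.0346,-0.0052,0],"fingers":130},{"rot":[0,0,0],"translation":[0.0346,-0.0052,0],"fingers":130},{"rot":[0,0,0],"translation":[0.0346,-0.0052,0],"fingers":130},{"rot":[0,0,0],"translation":[0.0346,-0.0052,0],"fingers":130},{"rot":[0,0,0],"translation":[0.0346,-0.0052,0],"fingers":130},{"rot":[0,0,0],"translation":[0.0346,-0.0052,0],"fingers":130},{"rot":[0,0,0],"translation":[0.0346,-0.0052,0],"fingers":130},{"rot":[0,0,0],"translation":[0.0346,-0.0052,0],"fingers":130},{"rot":[0,0,0],"translation":[0.0346,-0.0052,0],"fingers":130},{"rot":[0,0,0],"translation":[0.0346,-0.0052,0],"fingers":130},{"rot":[0,0,0],"translation":[0.0346,-0.0052,0],"fingers":130},{"rot":[0,0,0],"translation":[0.0346,-0.0052,0],"fingers":130},{"rot":[0,0,0],"translation":[0,0,0],"fingers":130},{"rot":[0,0,0],"translation":[0,0,0],"fingers":130}]'

```text
time: 12.82
tool_pos: [0.4186, 0.1947, 0.2527]
eef_rot: [[-0.101, 0.995, 0.001], [0.995, 0.101, 0.0], [0.0, 0.001, -1.0]]
wrist_force: [0.2, -0.6, -0.3]
finger_gap: 0.491
```

Run:
```python
from h import *
st(); im,d,C=take('wrist','wrist7'); st()
cl=cloud('',d,C); Z=cl[...,2]
s=(d>0)&(Z>.058)&(Z<.075)&(im.min(-1)>90)
n,l,q,_=cv2.connectedComponentsWithStats(s.astype(np.uint8)); k=1+np.argmax(q[1:,4]); s=l==k
cv2.imwrite('pics/m7.png',s.astype(np.uint8)*255)
P=cl[s]; print(cv2.minAreaRect((P[:,:2]*1000).astype(np.float32)),s.sum(),np.percentile(P,[2,50,98],axis=0))
```

```text
t 12.82 fix [-183.8  580.9] z 252.7 Ffix [ 0.1 -0.6 -0.3] gap 0.491 yaw 5.79
t 12.87 fix [-183.4  579.7] z 252.7 Ffix [-0.6 -1.2  0.2] gap 0.491 yaw 5.68
((670.0532836914062, 321.920166015625), (86.07630920410156, 174.02183532714844), 22.225685119628906) 7400 [[0.64639695 0.26427048 0.05805803]
 [0.67760411 0.32374693 0.05900372]
 [0.72848511 0.40579778 0.06051364]]
```

View pics/wrist7.png

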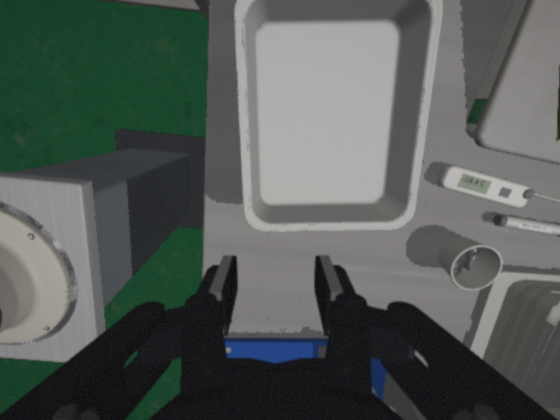

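View pics/m7.png

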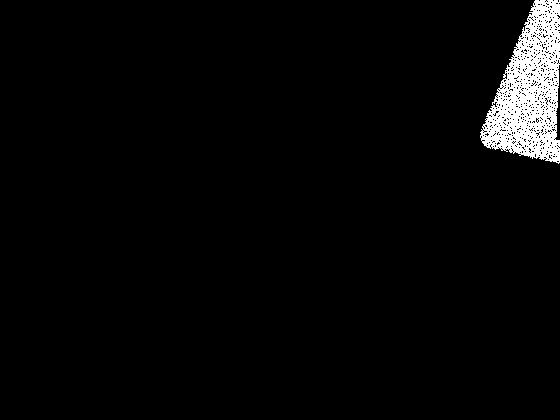

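Run:
```python
from h import *
z=np.load('pics/wrist7.npz'); f,cx,cy=z['C0']; C=(f,cx,cy,z['R'],z['c']); d=z['d']; im=z['im']
cl=cloud('',d,C); Z=cl[...,2]
s=(d>0)&(Z>.056)&(Z<.076)&(im.min(-1)>90); s[:,445:]=0; s[240:]=0
P=cl[s]; print(np.percentile(P,[2,50,98],axis=0),s.sum())
# left outer/inner, right outer edges per row; bottom outer per column
def line(pts):
    pts=np.array(pts); vx,vy,x0,y0=cv2.fitLine((pts*1000).astype(np.float32),cv2.DIST_HUBER,0,.01,.01).ravel(); return np.degrees(np.arctan2(vy,vx)),x0,y0
Lo=[];Li=[];Ro=[];Bo=[]
for r in range(20,195,3):
    u=np.where(s[r])[0]; a=u[u<300]; b=u[u>360]
    Lo.append(cl[r,a.min(),:2]); Li.append(cl[r,a.max(),:2]); Ro.append(cl[r,b.max(),:2])
for c in range(270,395,3):
    v=np.where(s[150:,c])[0]+150; Bo.append(cl[v.max(),c,:2])
for n,q in (('Lo',Lo),('Li',Li),('Ro',Ro),('Bo',Bo)): print(n,line(q),len(q))
```

```text
[[0.36442645 0.14748341 0.05753766]
 [0.46964655 0.25219735 0.06645851]
 [0.5806651  0.38922074 0.06825553]] 7184
Lo (np.float32(-83.49645), np.float32(370.52936), np.float32(278.15637)) 59
Li (np.float32(-83.521225), np.float32(382.48285), np.float32(272.78363)) 59
Ro (np.float32(-83.4661), np.float32(569.6068), np.float32(327.11102)) 59
Bo (np.float32(6.8550897), np.float32(492.2339), np.float32(151.57881)) 42
```

drive_tool --targets '[{"rot":[0,0,-1.05],"translation":[0,0,0],"fingers":130},{"rot":[0,0,0],"translation":[0.0259,-0.0118,0.02],"fingers":130},{"rot":[0,0,0],"translation":[0.0258,-0.0118,0.03],"fingers":130},{"rot":[0,0,0],"translation":[0.0258,-0.0117,0.03],"fingers":130},{"rot":[0,0,0],"translation":[0,0,0.03],"fingers":130},{"rot":[0,0,0],"translation":[0,0,0.03],"fingers":130},{"rot":[0,0,0],"translation":[0,0,0.03],"fingers":130},{"rot":[0,0,0],"translation":[0,0,0],"fingers":130},{"rot":[0,0,0],"translation":[0,0,0],"fingers":130}]'

```text
time: 13.62
tool_pos: [0.3757, 0.2643, 0.0819]
eef_rot: [[-0.113, 0.994, -0.002], [0.994, 0.113, -0.001], [-0.001, -0.002, -1.0]]
wrist_force: [0.8, 0.2, 1.2]
finger_gap: 0.487
```

Run:
```python
from h import *
o=st(); print(o['tool_pos']); im,d,C=take('wrist','wrist8'); o=st(); print(o['tool_pos'])
```

```text
t 13.62 fix [-219.8  654.3] z 81.9 Ffix [0.8 0.2 1.2] gap 0.487 yaw 6.49
[0.3757466  0.26433122 0.08193257]
t 13.67 fix [-218.8  654.9] z 83.6 Ffix [0.5 0.5 0.1] gap 0.487 yaw 6.48
[0.3766701  0.26505617 0.083616  ]
```

View pics/wrist8.png

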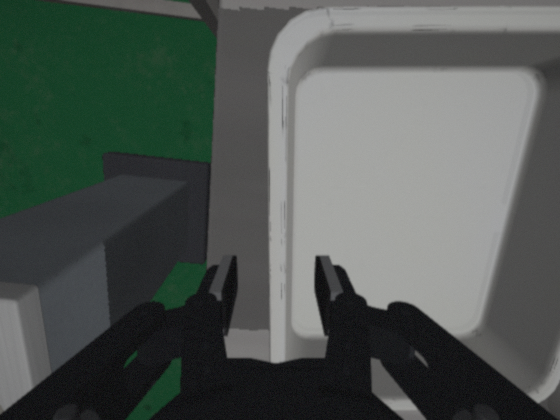

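The rim (columns 270–289) lies midway between the pads (237 and 316), so I can pinch it.

drive_tool --targets '[{"rot":[0,0,0],"translation":[0,0.001,0.013],"fingers":130},{"rot":[0,0,0],"translation":[0,0,0.012],"fingers":130},{"rot":[0,0,0],"translation":[0,0,0],"fingers":130},{"rot":[0,0,0],"translation":[0,0,0],"fingers":255},{"rot":[0,0,0],"translation":[0,0,0],"fingers":255},{"rot":[0,0,0],"translation":[0,0,0],"fingers":255},{"rot":[0,0,0],"translation":[0,0,0],"fingers":255},{"rot":[0,0,0],"translation":[0,0,0],"fingers":255},{"rot":[0,0,0],"translation":[0,0,0],"fingers":255},{"rot":[0,0,0],"translation":[0,0,0],"fingers":255}]' --force 60

```text
time: 14.5
tool_pos: [0.3775, 0.266, 0.0584]
eef_rot: [[-0.114, 0.993, 0.001], [0.993, 0.114, 0.001], [0.001, 0.001, -1.0]]
wrist_force: [-1.5, -1.2, 5.9]
finger_gap: 0.068
```

Run:
```python
from h import *
o=st(); print(o['tool_pos']); im,d,C=take('scene','scene9'); o=st(); print(o['tool_pos'])
```

```text
t 14.5 fix [-217.9  655.8] z 58.4 Ffix [-1.7 -1.1  5.9] gap 0.068 yaw 6.55
[0.37747179 0.26599014 0.05843036]
t 14.55 fix [-217.9  655.8] z 58.5 Ffix [-1.4 -0.3  5.6] gap 0.066 yaw 6.55
[0.37750305 0.26598373 0.05846244]
```

drive_tool --targets '[{"rot":[0,0,0],"translation":[0,0,-0.008],"fingers":255},{"rot":[0,0,0],"translation":[0,0,-0.016],"fingers":255},{"rot":[0,0,0],"translation":[0,0,-0.024],"fingers":255},{"rot":[0,0,0],"translation":[0,0,-0.024],"fingers":255},{"rot":[0,0,0],"translation":[0,0,-0.024],"fingers":255},{"rot":[0,0,0],"translation":[0,0,-0.016],"fingers":255},{"rot":[0,0,0],"translation":[0,0,-0.008],"fingers":255},{"rot":[0,0,0],"translation":[0,0,0],"fingers":255},{"rot":[0,0,0],"translation":[0,0,0],"fingers":255}]'

```text
time: 15.3
tool_pos: [0.3771, 0.2657, 0.1769]
eef_rot: [[-0.114, 0.993, -0.0], [0.993, 0.114, -0.0], [-0.0, -0.0, -1.0]]
wrist_force: [0.3, -0.3, -2.1]
finger_gap: 0.066
```

```bash
cat >> h.py <<'E'
def rim(fn,zt=None):
    """wrist view of the held tray: rim points -> tool frame lines"""
    o=env.get_obs(); im,d,C=take('wrist',fn); cl=cloud('',d,C); T=np.array(o['eef_rot'])
    L=(cl-np.array(o['tool_pos']))@T   # tool coords
    return im,d,L
E
python3 - <<'E'
from h import *
o=st(); im,d,L=rim('wrist10'); take('scene','scene10'); st()
# print tool coords along rim & floor
for uv in [(280,60),(280,120),(280,180),(330,120),(400,120),(480,120),(330,60),(480,60),(330,200),(480,200),(330,20),(450,20)]:
    print(uv,np.round(L[uv[1],uv[0]]*1000,1))
E
```

```text
t 15.3 fix [-218.3  655.6] z 176.9 Ffix [ 0.3 -0.3 -2.1] gap 0.066 yaw 6.54
t 15.4 fix [-218.8  655.3] z 175.9 Ffix [-0.6 -0.4 -1.8] gap 0.068 yaw 6.54
(280, 60) [102.1   2.4  -6.7]
(280, 120) [77.9  2.5 -7.8]
(280, 180) [51.1  2.6 -8.9]
(330, 120) [77.7 35.  49.9]
(400, 120) [77.7 79.6 50.5]
(480, 120) [ 77.6 132.6  53.7]
(330, 60) [110.6  31.8  42.7]
(480, 60) [110.8 118.9  43.8]
(330, 200) [24.9 38.1 50.7]
(480, 200) [ 24.1 144.   53.6]
(330, 20) [116.7  22.7  -6.8]
(450, 20) [117.2  72.5  -4.9]
```

View pics/wrist10.png

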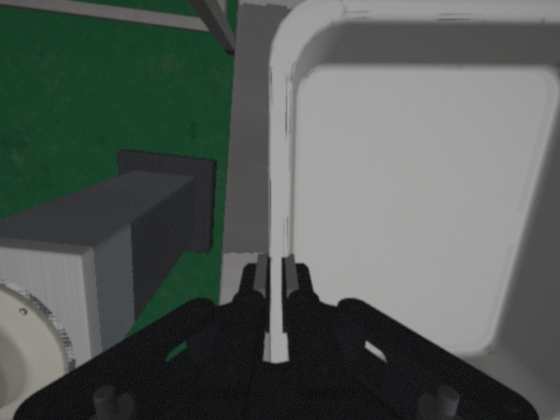

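View pics/scene10.png

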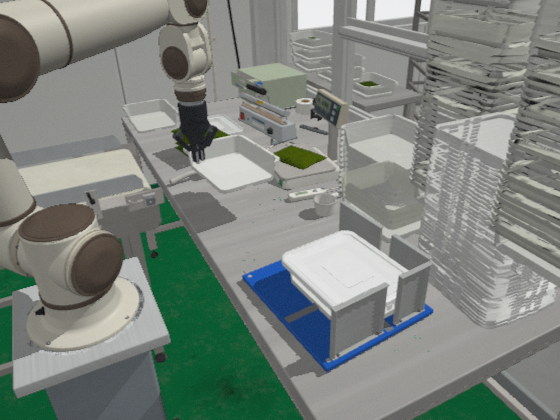

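```bash
cat >> h.py <<'E'
def heldfit(im,d,L,box=(75,340,310,480)):
    s=np.zeros(d.shape,bool); s[box[0]:box[1],box[2]:box[3]]=1; s&=(d>0)&(L[...,2]>.03)&(L[...,2]<.09)
    from fit import plane
    n,m,k=plane(L[s],th=.002); n=n*np.sign(n[2]); print('floor normal tilt deg: about, slope x %.2f slope y %.2f'%tuple(np.degrees(np.arctan(-n[:2]/n[2]))),'z at 0,0',(m@n)/n[2]*1000,k,s.sum())
    # left rim top: columns 265-300
    r=[]; 
    for v in range(75,240,4):
        row=L[v,255:310]; k=(d[v,255:310]>0)&(row[:,2]<.0)&(row[:,2]>-.02)
        if k.sum()>3: q=row[k]; r.append([q[:,0].mean(),q[:,1].min(),q[:,1].max(),np.median(q[:,2])])
    r=np.array(r)*1000
    for c,nm in ((1,'outer y'),(2,'inner y'),(3,'z')):
        k=np.polyfit(r[:,0],r[:,c],1); print(nm,'slope deg',round(np.degrees(np.arctan(k[0])),2),'at x=0',round(k[1],1),'n',len(r))
    # far rim (+x tool end): columns 320..520
    e=[]
    for u in range(340,500,4):
        col=L[0:70,u]; k=(d[0:70,u]>0)&(col[:,2]<.005)&(col[:,2]>-.03)
        if k.sum()>2: q=col[k]; e.append([q[:,1].mean(),q[:,0].max(),q[:,0].min(),np.median(q[:,2])])
    e=np.array(e)*1000
    if len(e):
      for c,nm in ((1,'end outer x'),(2,'end inner x'),(3,'z')):
        k=np.polyfit(e[:,0],e[:,c],1); print(nm,'slope',round(np.degrees(np.arctan(k[0])),2),'at y=100',round(np.polyval(k,100),1),len(e))
E
python3 - <<'E'
from h import *
z=np.load('pics/wrist10.npz'); 
d=z['d'];f,cx,cy=z['C0']
p=env.camera_params('wrist')['T_tool_cam']; L=cloud('',d,(f,cx,cy,p[:3,:3],p[:3,3]))
heldfit(z['im'],d,L)
E
```

```text
floor normal tilt deg: about, slope x 0.06 slope y 1.69 z at 0,0 49.378464222685714 41341 41427
outer y slope deg 0.43 at x=0 -3.5 n 42
inner y slope deg 0.47 at x=0 7.5 n 42
z slope deg 0.31 at x=0 -8.4 n 42
end outer x slope 0.47 at y=100 124.0 40
end inner x slope 0.34 at y=100 115.1 40
z slope 1.3 at y=100 -5.0 40
```

drive_tool --targets '[{"rot":[0,0,1.05],"translation":[0,0,-0.01],"fingers":255},{"rot":[-1.7,0,0],"translation":[0,0,-0.02],"fingers":255},{"rot":[0,0,0],"translation":[-0.012,0,-0.01],"fingers":255},{"rot":[0,0,0],"translation":[-0.024,0,0],"fingers":255},{"rot":[0,0,0],"translation":[-0.034,0,0],"fingers":255},{"rot":[0,0,0],"translation":[-0.034,0,0],"fingers":255},{"rot":[0,0,0],"translation":[-0.034,0,0],"fingers":255},{"rot":[0,0,0],"translation":[-0.034,0,0],"fingers":255},{"rot":[0,0,0],"translation":[-0.034,0,0],"fingers":255},{"rot":[0,0,0],"translation":[-0.034,0,0],"fingers":255},{"rot":[0,0,0],"translation":[-0.034,0,0],"fingers":255},{"rot":[0,0,0],"translation":[-0.034,0,0],"fingers":255},{"rot":[0,0,0],"translation":[-0.034,0,0],"fingers":255},{"rot":[0,0,0],"translation":[-0.034,0,0],"fingers":255},{"rot":[0,0,0],"translation":[-0.034,0,0],"fingers":255},{"rot":[0,0,0],"translation":[-0.034,0,0],"fingers":255},{"rot":[0,0,0],"translation":[-0.034,0,0],"fingers":255},{"rot":[0,0,0],"translation":[-0.022,0,0],"fingers":255},{"rot":[0,0,0],"translation":[-0.01,0,0],"fingers":255},{"rot":[0,0,0],"translation":[0,0,0],"fingers":255}]'

```text
time: 17.07
tool_pos: [0.4252, -0.2439, 0.2181]
eef_rot: [[-0.093, 0.995, 0.03], [0.996, 0.093, 0.002], [-0.001, 0.03, -1.0]]
wrist_force: [-0.3, -0.0, -1.3]
finger_gap: 0.063
```

Run:
```python
from h import *
o=st(); print(np.round(o['eef_rot'],4).tolist(),o['qpos']); im,d,L=rim('wrist11'); heldfit(im,d,L); take('scene','scene11'); take('side','side11'); st()
```

```text
t 17.07 fix [-219.   143.7] z 218.1 Ffix [-0.3 -0.  -1.3] gap 0.063 yaw 5.35
[[-0.0932, 0.9952, 0.03], [0.9956, 0.0932, 0.0018], [-0.001, 0.03, -0.9995]] [-30.388492    -4.92432905  -1.31840363  92.17379706   0.95707545
  54.27618994]
floor normal tilt deg: about, slope x 0.01 slope y 1.71 z at 0,0 49.391827578049046 41402 41459
outer y slope deg 0.3 at x=0 -3.4 n 42
inner y slope deg 0.44 at x=0 7.5 n 42
z slope deg 0.27 at x=0 -8.5 n 42
end outer x slope 0.42 at y=100 123.9 40
end inner x slope 0.19 at y=100 115.1 40
z slope 1.48 at y=100 -5.1 40
t 17.22 fix [-218.6  146.3] z 218.0 Ffix [ 0.8  0.2 -1.5] gap 0.066 yaw 5.51
```

View pics/scene11.png

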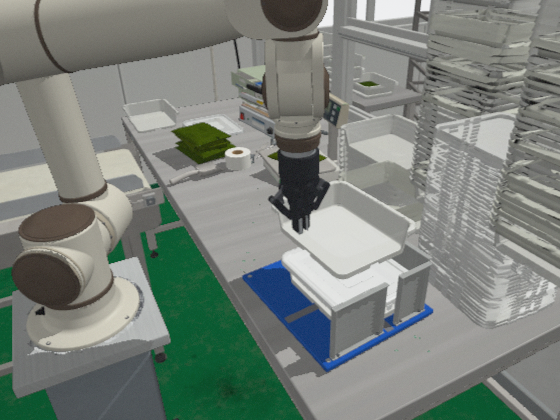

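View pics/wrist11.png

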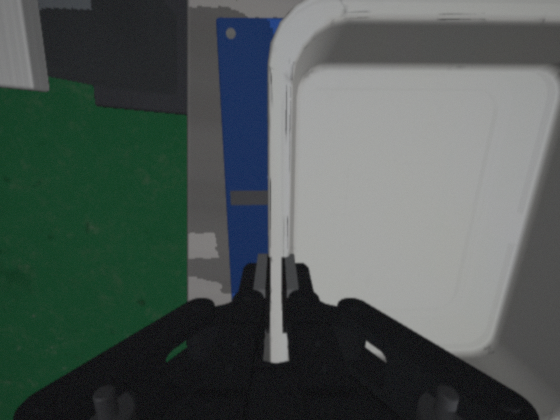

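Run:
```python
from h import *
for n in ('scene11','side11'):
    z=np.load(f'pics/{n}.npz'); f,cx,cy=z['C0']; C=(f,cx,cy,z['R'],z['c']); cl=cloud('',z['d'],C); F=fx(cl)*1000;Z=cl[...,2]
    s=(z['d']>0)&(Z>.215)&(Z<.24)&(F[...,0]>-180)&(F[...,0]<20)&(F[...,1]>-20)&(F[...,1]<320)&(z['im'].min(-1)>100)
    P=F[s]; print(n,s.sum(),np.percentile(Z[s],[5,50,95]))
    a=P[(P[:,1]>60)&(P[:,1]<230)&(P[:,0]>-60)]; 
    for lo in range(60,230,40):
        q=a[(a[:,1]>=lo)&(a[:,1]<lo+40)]; print(' x rim',lo,np.percentile(q[:,0],[3,50,97]).round(1) if len(q)>5 else None)
    for lo in range(-170,-30,40):
        q=P[(P[:,0]>=lo)&(P[:,0]<lo+40)]; h=q[q[:,1]>180]; l=q[q[:,1]<100]
        print(' y rim',lo,[np.percentile(t[:,1],[3,50,97]).round(1).tolist() if len(t)>5 else None for t in (l,h)])
```

```text
scene11 1131 [0.21653755 0.22473955 0.22723485]
 x rim 60 [-33.5 -29.9 -21.1]
 x rim 100 [-33.1 -30.3 -21.1]
 x rim 140 [-33.1 -30.1 -21.4]
 x rim 180 [-34.  -30.2 -21.3]
 x rim 220 [-33.  -29.7 -22.6]
 y rim -170 [[17.8, 20.5, 28.4], None]
 y rim -130 [[18.0, 20.6, 27.5], None]
 y rim -90 [[18.1, 20.5, 28.3], [258.6, 262.5, 270.3]]
 y rim -50 [[19.4, 58.1, 97.2], [182.2, 228.7, 266.5]]
side11 1154 [0.21621279 0.22363736 0.22583502]
 x rim 60 [-30.9 -27.4 -18.9]
 x rim 100 [-30.8 -27.6 -18.8]
 x rim 140 [-31.1 -27.6 -19.5]
 x rim 180 [-31.3 -27.9 -18.9]
 x rim 220 [-30.3 -28.  -19.3]
 y rim -170 [[17.4, 19.8, 28.5], None]
 y rim -130 [[17.4, 20.1, 27.0], [261.6, 264.6, 272.9]]
 y rim -90 [[16.6, 19.7, 27.4], [259.8, 263.0, 271.4]]
 y rim -50 [[18.5, 54.6, 96.4], [183.4, 232.7, 267.0]]
```

Run:
```python
from h import *
for n in ('scene6','side5','wrist6','scene0','side0'):
    z=np.load(f'pics/{n}.npz'); f,cx,cy=z['C0']; C=(f,cx,cy,z['R'],z['c']); cl=cloud('',z['d'],C); F=fx(cl)*1000;Z=cl[...,2]
    s=(z['d']>0)&(Z>.076)&(Z<.095)&(z['im'].min(-1)>110)
    def ext(a,b,lo,hi,rng,sgn):
        out=[]
        for c in np.arange(lo,hi,10):
            k=s&(abs(F[...,b]-c)<5)&(F[...,a]>rng[0])&(F[...,a]<rng[1]); q=np.sort(F[...,a][k]*sgn)
            if len(q)>12: out.append(q[-3]*sgn)
        return np.round(np.percentile(out,[25,50,75]),1) if out else None
    print(n,'xmin',ext(0,1,70,140,(-250,-150),-1),'xmax',ext(0,1,70,200,(-100,15),1),'ymax',ext(1,0,-170,-60,(200,310),1),'ymin',ext(1,0,-170,-60,(-20,60),-1))
```

```text
scene6 xmin [-211.9 -211.6 -211.4] xmax [-2.  -1.1 -0.8] ymax [257.7 259.  259.6] ymin [-2.  -1.5  2.4]
side5 xmin [-210.1 -209.9 -209.8] xmax [-0.4  0.1  0.3] ymax [256.2 258.1 258.4] ymin [ 1.2 20.7 49.4]
wrist6 xmin [-207.8 -207.7 -207.6] xmax [-0.5 -0.4 -0.3] ymax [238.9 239.  239.2] ymin [2.3 2.4 2.5]
scene0 xmin [-237.7 -236.8 -235.4] xmax [-33.6 -30.3 -28.5] ymax [284.4 288.3 289.4] ymin [-1.8 -1.7  7.4]
side0 xmin [-235.6 -234.5 -233.2] xmax [-31.9 -30.3 -28.2] ymax [284.8 285.5 286.5] ymin [39.3 46.8 47.2]
```

drive_tool --targets '[{"rot":[0,0,0],"translation":[-0.007,0.006,0],"fingers":255},{"rot":[0,0,0],"translation":[-0.007,0.0067,0],"fingers":255},{"rot":[0,0,0],"translation":[0,0,0.01],"fingers":255},{"rot":[0,0,0],"translation":[0,0,0.015],"fingers":255},{"rot":[0,0,0],"translation":[0,0,0.015],"fingers":255},{"rot":[0,0,0],"translation":[0,0,0.014],"fingers":255},{"rot":[0,0,0],"translation":[0,0,0.008],"fingers":255},{"rot":[0,0,0],"translation":[0,0,0],"fingers":255},{"rot":[0,0,0],"translation":[0,0,0],"fingers":255}]'

```text
time: 17.97
tool_pos: [0.4414, -0.2542, 0.1554]
eef_rot: [[-0.096, 0.995, 0.029], [0.995, 0.096, 0.003], [0.0, 0.029, -1.0]]
wrist_force: [-1.0, -0.8, -0.4]
finger_gap: 0.068
```

```bash
cat >> h.py <<'E'
def emp(n,zr):
    im,d,C=take(n.rstrip('0123456789'),n); cl=cloud('',d,C); F=fx(cl)*1000;Z=cl[...,2]
    s=(d>0)&(Z>zr[0])&(Z<zr[1])&(F[...,0]>-190)&(F[...,0]<20)&(F[...,1]>-20)&(F[...,1]<320)&(im.min(-1)>125)
    P=F[s]; print(n,s.sum(),np.percentile(Z[s],[5,50,95]).round(4))
    for lo in (60,100,140,180):
        q=P[(P[:,1]>=lo)&(P[:,1]<lo+40)&(P[:,0]>-60)]; print(' x',lo,np.percentile(q[:,0],[3,50,97]).round(1) if len(q)>5 else None)
    for lo in (-170,-130,-90):
        q=P[(P[:,0]>=lo)&(P[:,0]<lo+40)]; h=q[q[:,1]>200]; l=q[q[:,1]<60]
        print(' y',lo,[np.percentile(t[:,1],[3,50,97]).round(1).tolist() if len(t)>5 else None for t in (l,h)])
E
python3 - <<'E'
from h import *
st(); emp('scene12',(.147,.172)); emp('side12',(.147,.172)); st()
E
```

```text
t 17.97 fix [-203.9  131.8] z 155.4 Ffix [-1.1 -0.7 -0.4] gap 0.068 yaw 5.51
scene12 1379 [0.1491 0.1615 0.1647]
 x 60 [-18.9 -15.5  -6.2]
 x 100 [-19.4 -15.8  -6. ]
 x 140 [-18.5 -15.8  -7.2]
 x 180 [-19.1 -15.8  -6.4]
 y -170 [[4.7, 7.3, 14.7], [247.7, 248.5, 250.1]]
 y -130 [[5.1, 7.9, 16.4], None]
 y -90 [[5.4, 7.8, 15.0], None]
side12 1088 [0.1546 0.1621 0.1642]
 x 60 [-14.4 -10.8  -3.5]
 x 100 [-15.2 -10.9  -4.3]
 x 140 [-15.6 -11.3  -4.2]
 x 180 [-14.7 -11.1  -4.3]
 y -170 [[3.0, 5.6, 13.4], None]
 y -130 [[3.1, 5.9, 13.4], None]
 y -90 [[3.5, 5.8, 13.1], [244.6, 248.5, 258.1]]
t 18.07 fix [-203.6  131.4] z 156.5 Ffix [ 0.9  0.3 -1.7] gap 0.065 yaw 5.51
```

View pics/scene12.png

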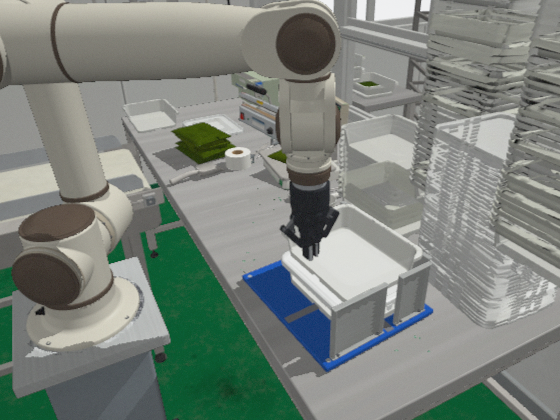

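drive_tool --targets '[{"rot":[0,0,0],"translation":[0,0,0.004],"fingers":255},{"rot":[0,0,0],"translation":[0,0,0.004],"fingers":255},{"rot":[0,0,0],"translation":[0,0,0.003],"fingers":255},{"rot":[0,0,0],"translation":[0,0,0.002],"fingers":255},{"rot":[0,0,0],"translation":[0,0,0.002],"fingers":255},{"rot":[0,0,0],"translation":[0,0,0],"fingers":255},{"rot":[0,0,0],"translation":[0,0,0],"fingers":255}]'

```text
time: 18.65
tool_pos: [0.4419, -0.2545, 0.1412]
eef_rot: [[-0.096, 0.995, 0.03], [0.995, 0.096, 0.003], [-0.0, 0.03, -1.0]]
wrist_force: [-1.4, 0.5, 3.3]
finger_gap: 0.069
```

Run:
```python
from h import *
st(); im,d,L=rim('wrist13'); heldfit(im,d,L); st()
```

```text
t 18.65 fix [-203.5  131.6] z 141.2 Ffix [-1.4  0.6  3.3] gap 0.069 yaw 5.49
floor normal tilt deg: about, slope x 0.01 slope y 1.73 z at 0,0 49.386374153744846 41343 41431
outer y slope deg 0.2 at x=0 -3.3 n 42
inner y slope deg 0.43 at x=0 7.5 n 42
z slope deg 0.19 at x=0 -8.4 n 42
end outer x slope 0.49 at y=100 124.0 40
end inner x slope 0.3 at y=100 115.1 40
z slope 1.44 at y=100 -5.1 40
t 18.7 fix [-203.5  131.5] z 141.2 Ffix [-1.9  0.6  4.1] gap 0.069 yaw 5.49
```

drive_tool --targets '[{"rot":[0,0,0],"translation":[0,0,0],"fingers":160},{"rot":[0,0,0],"translation":[0,0,0],"fingers":160},{"rot":[0,0,0],"translation":[0,0,0],"fingers":160},{"rot":[0,0,0],"translation":[0,0,0],"fingers":160},{"rot":[0,0,0],"translation":[0,0,0],"fingers":160},{"rot":[1.7,0,0],"translation":[0,0,-0.01],"fingers":160},{"rot":[0,0,0],"translation":[0,0,-0.025],"fingers":160},{"rot":[0,0,0],"translation":[0,0,-0.035],"fingers":160},{"rot":[0,0,0],"translation":[0,0,-0.03],"fingers":160},{"rot":[0,0,0],"translation":[0,0,0],"fingers":255},{"rot":[0,0,0],"translation":[0,0,0],"fingers":255}]' --force 60

```text
time: 19.62
tool_pos: [0.4423, -0.2549, 0.2424]
eef_rot: [[-0.096, 0.995, 0.003], [0.995, 0.096, -0.002], [-0.002, 0.003, -1.0]]
wrist_force: [-0.5, 0.5, -0.9]
finger_gap: 0.1
```

Run:
```python
from h import *
st(); emp('scene14',(.135,.16)); emp('side14',(.135,.16)); take('wrist','wrist14'); st()
```

```text
t 19.62 fix [-203.1  131.1] z 242.4 Ffix [-0.4  0.5 -0.9] gap 0.1 yaw 5.49
scene14 2289 [0.1372 0.1453 0.1503]
 x 60 [-18.2 -13.2   8.6]
 x 100 [-18.  -14.2   8.7]
 x 140 [-17.7 -14.    8.1]
 x 180 [-18.3 -13.    9.1]
 y -170 [[-9.1, 4.9, 14.2], [247.0, 250.3, 258.9]]
 y -130 [[-7.6, 6.6, 15.3], [245.8, 248.9, 252.5]]
 y -90 [[-9.6, 5.3, 14.8], [246.2, 250.2, 258.9]]
side14 1932 [0.1392 0.1444 0.1488]
 x 60 [-14.3  -4.4  10.7]
 x 100 [-15.   -9.4  10.6]
 x 140 [-13.8  -4.9  11.3]
 x 180 [-14.7  -5.6  11. ]
 y -170 [[-10.3, 3.6, 12.6], [245.3, 248.1, 257.2]]
 y -130 [[-8.9, 5.0, 13.1], [244.9, 248.2, 256.9]]
 y -90 [[-10.8, 3.4, 13.0], [244.3, 248.0, 257.4]]
t 19.77 fix [-204.   131.7] z 239.5 Ffix [-0.  -0.3 -0. ] gap 0.004 yaw 5.49
```

View pics/scene14.png

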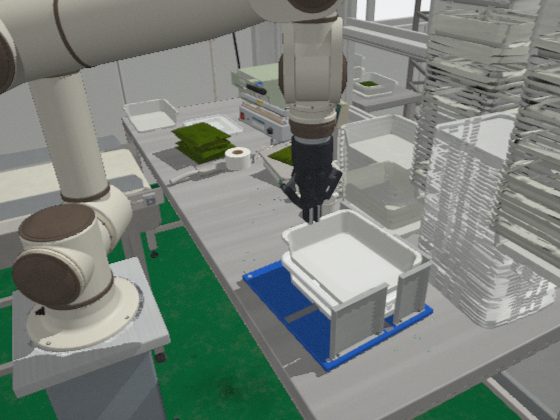

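View pics/wrist14.png

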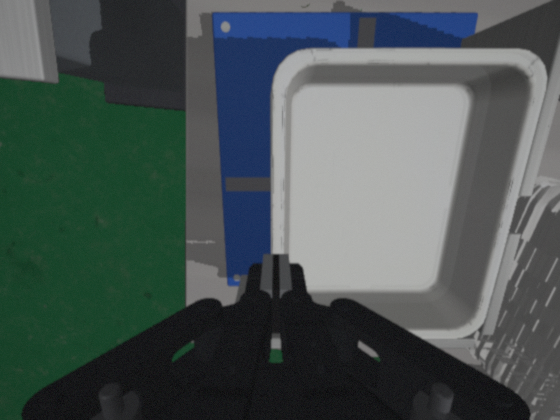

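Run:
```python
from h import *
from fit import plane
z=np.load('pics/wrist14.npz'); f,cx,cy=z['C0']; C=(f,cx,cy,z['R'],z['c']); cl=cloud('',z['d'],C); F=fx(cl)*1000;Z=cl[...,2]*1000
s=np.zeros(Z.shape,bool); s[95:275,305:435]=1
Q=np.concatenate([F[s],Z[s][:,None]],1)/1000; n,m,k=plane(Q,th=.002); n*=np.sign(n[2]); print('floor',np.degrees(np.arctan(-n[:2]/n[2])).round(2),m*1000,k)
w_=z['im'].min(-1)>110
r=w_&(Z>140)&(Z<156)&(F[...,0]<-4)&(F[...,1]>5)
Q=F[r]; print('rim',np.percentile(Z[r],[5,50,95]),'x',np.sort(Q[:,0])[[5,-5]],'y',np.sort(Q[:,1])[[5,-5]])
# edges by rays at z=.149
for uv in [(271,150),(270,200),(545,80),(520,200),(400,49),(400,337)]: print(uv,np.round(fx(ray(C,uv,.149))*1000,1))
for v in (100,150,200): 
    print(v,[(u,z['im'][v,u].min(),np.round(F[v,u],0).tolist(),round(Z[v,u])) for u in range(510,560,4)])
```

```text
floor [-0.04 -0.01] [-107.21812782  143.11776679   91.75226507] 23183
rim [147.82876421 149.4051948  150.61335442] x [-206.62229575   -4.00971306] y [  5.26327532 258.77819019]
(271, 150) [-207.1  186.6]
(270, 200) [-208.1  145.6]
(545, 80) [ -4.5 237.4]
(520, 200) [  0.6 145.5]
(400, 49) [-114.2  257.8]
(400, 337) [-81.4   6.3]
100 [(510, np.uint8(80), [-15.0, 224.0], 133), (514, np.uint8(79), [-14.0, 224.0], 136), (518, np.uint8(81), [-15.0, 224.0], 141), (522, np.uint8(80), [-14.0, 224.0], 144), (526, np.uint8(86), [-13.0, 224.0], 147), (530, np.uint8(123), [-12.0, 224.0], 149), (534, np.uint8(153), [-9.0, 224.0], 150), (538, np.uint8(159), [-5.0, 224.0], 148), (542, np.uint8(154), [-4.0, 223.0], 151), (546, np.uint8(130), [4.0, 224.0], 145), (550, np.uint8(138), [7.0, 224.0], 145), (554, np.uint8(144), [10.0, 224.0], 145), (558, np.uint8(102), [138.0, 232.0], 7)]
150 [(510, np.uint8(81), [-13.0, 186.0], 143), (514, np.uint8(88), [-13.0, 186.0], 147), (518, np.uint8(135), [-11.0, 187.0], 149), (522, np.uint8(162), [-9.0, 187.0], 149), (526, np.uint8(164), [-6.0, 187.0], 150), (530
[... 170 characters left out ...]
uint8(120), [145.0, 172.0], 1), (550, np.uint8(121), [149.0, 172.0], 3), (554, np.uint8(120), [156.0, 172.0], 1), (558, np.uint8(119), [163.0, 172.0], -1)]
200 [(510, np.uint8(160), [-8.0, 146.0], 149), (514, np.uint8(167), [-5.0, 146.0], 149), (518, np.uint8(82), [102.0, 113.0], 30), (522, np.uint8(77), [101.0, 115.0], 37), (526, np.uint8(75), [100.0, 116.0], 43), (530, np.uint8(147), [101.0, 118.0], 47), (534, np.uint8(78), [104.0, 118.0], 50), (538, np.uint8(106), [105.0, 119.0], 53), (542, np.uint8(144), [107.0, 120.0], 56), (546, np.uint8(142), [108.0, 121.0], 60), (550, np.uint8(113), [109.0, 122.0], 63), (554, np.uint8(89), [111.0, 123.0], 66), (558, np.uint8(92), [112.0, 124.0], 69)]
```

Run:
```python
from h import *
p=env.camera_params('wrist')['T_tool_cam']
for n in ('wrist6','wrist14'):
    z=np.load(f'pics/{n}.npz'); f,cx,cy=z['C0']; L=cloud('',z['d'],(f,cx,cy,p[:3,:3],p[:3,3]))*1000
    k=(z['d']>0)&(abs(L[...,1])<90)&(abs(L[...,0])<60)&(L[...,2]<6)&(L[...,2]>-140)
    if n=='wrist14': k&=(z['im'].max(-1)<80)
    P=L[k]
    for a in range(-130,6,8):
        q=P[(P[:,2]>=a)&(P[:,2]<a+8)]
        if len(q)>4: print(n,a,len(q),'x',q[:,0].min().round(),q[:,0].max().round(),'y',q[:,1].min().round(),q[:,1].max().round())
```

```text
wrist6 -106 790 x 18.0 21.0 y -18.0 19.0
wrist6 -98 6239 x 7.0 21.0 y -62.0 62.0
wrist6 -90 11378 x -2.0 19.0 y -62.0 63.0
wrist6 -82 8428 x -11.0 19.0 y -59.0 59.0
wrist6 -74 5740 x -10.0 19.0 y -51.0 52.0
wrist6 -66 3813 x -10.0 17.0 y -45.0 46.0
wrist6 -58 4451 x -12.0 15.0 y -38.0 39.0
wrist6 -50 1633 x -13.0 14.0 y -32.0 33.0
wrist6 -42 681 x -12.0 13.0 y -16.0 17.0
wrist6 -34 514 x 6.0 12.0 y -13.0 14.0
wrist6 -26 465 x 6.0 12.0 y -13.0 14.0
wrist6 -18 422 x 6.0 12.0 y -13.0 14.0
wrist6 -10 179 x 6.0 12.0 y -12.0 12.0
wrist14 -106 783 x 18.0 22.0 y -19.0 20.0
wrist14 -98 6257 x 7.0 21.0 y -62.0 62.0
wrist14 -90 11327 x -1.0 19.0 y -62.0 63.0
wrist14 -82 8466 x -10.0 19.0 y -59.0 59.0
wrist14 -74 5726 x -10.0 18.0 y -51.0 53.0
wrist14 -66 3775 x -10.0 17.0 y -46.0 45.0
wrist14 -58 4489 x -12.0 14.0 y -38.0 39.0
wrist14 -50 1635 x -12.0 14.0 y -32.0 33.0
wrist14 -42 645 x -11.0 12.0 y -16.0 17.0
wrist14 -34 516 x 6.0 12.0 y -13.0 14.0
wrist14 -26 464 x 6.0 12.0 y -13.0 14.0
wrist14 -18 408 x 5.0 12.0 y -13.0 14.0
wrist14 -10 146 x 6.0 12.0 y -12.0 13.0
```

drive_tool --targets '[{"rot":[0,0,0],"translation":[-0.015,0.034,0],"fingers":255},{"rot":[0,0,0],"translation":[-0.014,0.034,0],"fingers":255},{"rot":[0,0,0],"translation":[-0.014,0.033,0],"fingers":255},{"rot":[0,0,0],"translation":[-0.014,0.033,0],"fingers":255},{"rot":[0,0,-5],"translation":[0,0,0],"fingers":255},{"rot":[0,0,-5],"translation":[0,0,0],"fingers":255},{"rot":[0,0,-5],"translation":[0,0,0],"fingers":255},{"rot":[0,0,-5],"translation":[0,0,0],"fingers":255},{"rot":[0,0,-5],"translation":[0,0,0],"fingers":255},{"rot":[0,0,-5],"translation":[0,0,0],"fingers":255},{"rot":[0,0,-5],"translation":[0,0,0],"fingers":255},{"rot":[0,0,-5],"translation":[0,0,0],"fingers":255},{"rot":[0,0,-5],"translation":[0,0,0],"fingers":255},{"rot":[0,-5,0],"translation":[0,0,0],"fingers":255},{"rot":[0,-5,0],"translation":[0,0,0],"fingers":255},{"rot":[0,-5,0],"translation":[0,0,0],"fingers":255},{"rot":[0,-5,0],"translation":[0,0,0],"fingers":255},{"rot":[0,0,0],"translation":[0,0,0],"fingers":255}]'

```text
time: 21.27
tool_pos: [0.5769, -0.2963, 0.2365]
eef_rot: [[-0.726, 0.636, 0.261], [0.598, 0.772, -0.217], [-0.34, -0.001, -0.94]]
wrist_force: [-0.7, 0.3, -1.1]
finger_gap: 0.0
```

Run:
```python
from h import *
o=st(); T=np.array(o['eef_rot']); A=np.array([[.9954,-.0955,0],[.0955,.9954,0],[0,0,1]])
print('tool axes in fixture',np.round(A.T@T,3).tolist(),np.round(o['qpos'],1)); take('wrist','wrist15'); take('side','side15'); st()
```

```text
t 21.27 fix [-73.  77.] z 236.5 Ffix [-0.7  0.4 -1.1] gap 0.0 yaw 50.52
tool axes in fixture [[-0.666, 0.707, 0.239], [0.664, 0.708, -0.241], [-0.34, -0.001, -0.94]] [-25.   -1.3   1.4  73.5  -4.9  13.6]
t 21.37 fix [-70.8  75.4] z 240.0 Ffix [1.  0.5 1. ] gap -0.001 yaw 50.51
```

View pics/side15.png

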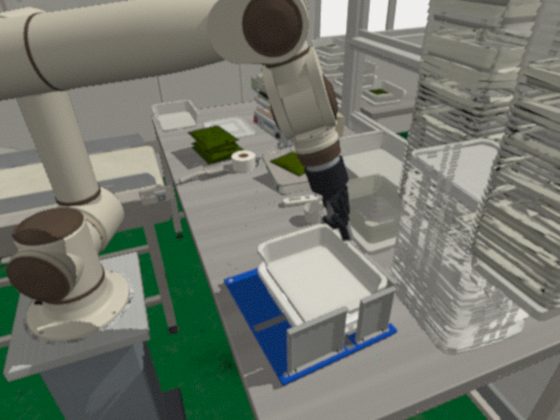

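drive_tool --targets '[{"rot":[0,0,0],"translation":[0.008,0,0.0219],"fingers":255},{"rot":[0,0,0],"translation":[0.008,0,0.0219],"fingers":255},{"rot":[0,0,0],"translation":[0.008,0,0.0219],"fingers":255},{"rot":[0,0,0],"translation":[0.008,0,0.0219],"fingers":255},{"rot":[0,0,0],"translation":[0.008,0,0.0219],"fingers":255},{"rot":[0,0,0],"translation":[0.008,0,0.0219],"fingers":255},{"rot":[0,0,0],"translation":[0,0,0],"fingers":255},{"rot":[0,0,0],"translation":[0,0,0],"fingers":255}]'

```text
time: 22.03
tool_pos: [0.5806, -0.2987, 0.1]
eef_rot: [[-0.726, 0.636, 0.261], [0.599, 0.771, -0.216], [-0.339, -0.001, -0.941]]
wrist_force: [-0.3, 0.4, 0.7]
finger_gap: 0.001
```

Run:
```python
from h import *
st(); take('wrist','wrist16'); take('side','side16'); st()
```

```text
t 22.03 fix [-69.6  74.3] z 100.0 Ffix [-0.2  0.5  0.7] gap 0.001 yaw 50.48
t 22.13 fix [-68.6  73.8] z 102.8 Ffix [-0.4  0.  -0.4] gap 0.0 yaw 50.48
```

View pics/wrist16.png

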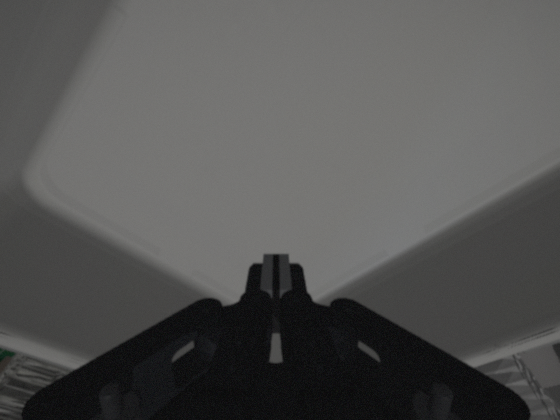

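drive_tool --targets '[{"rot":[0,0,0],"translation":[-0.01,0,0.0036],"fingers":255},{"rot":[0,0,0],"translation":[-0.01,0,0.0036],"fingers":255},{"rot":[0,0,0],"translation":[-0.01,0,0.0036],"fingers":255},{"rot":[0,0,0],"translation":[0.001,0,0.0028],"fingers":255},{"rot":[0,0,0],"translation":[0.001,0,0.0028],"fingers":255},{"rot":[0,0,0],"translation":[0,0,0],"fingers":255},{"rot":[0,0,0],"translation":[0,0,0],"fingers":255}]'

```text
time: 22.72
tool_pos: [0.6045, -0.3184, 0.0946]
eef_rot: [[-0.725, 0.636, 0.263], [0.598, 0.772, -0.217], [-0.341, -0.0, -0.94]]
wrist_force: [-0.1, 0.6, 0.2]
finger_gap: 0.001
```

Run:
```python
from h import *
st(); take('scene','scene17'); st()
```

```text
t 22.72 fix [-47.7  52.4] z 94.6 Ffix [-0.   0.6  0.2] gap 0.001 yaw 50.49
t 22.77 fix [-47.6  52.4] z 94.9 Ffix [-0.9  0.4 -0.4] gap -0.0 yaw 50.5
```

View pics/scene17.png

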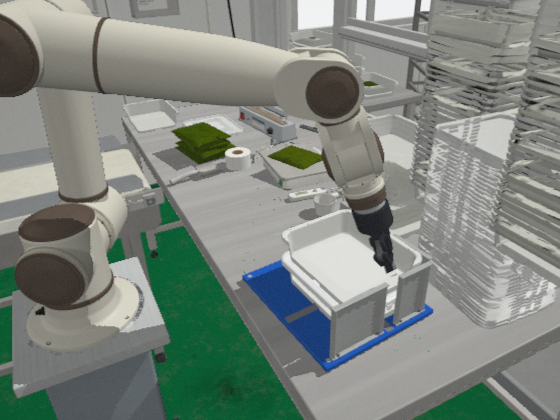

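drive_tool --targets '[{"rot":[0,0,0],"translation":[0.0007,0,0.0019],"fingers":255},{"rot":[0,0,0],"translation":[0.0003,0,0.0009],"fingers":255},{"rot":[0,0,0],"translation":[0.0003,0,0.0009],"fingers":255},{"rot":[0,0,0],"translation":[0,0,0],"fingers":255},{"rot":[0,0,0],"translation":[0,0,0],"fingers":255}]'

```text
time: 23.18
tool_pos: [0.6049, -0.3186, 0.0911]
eef_rot: [[-0.725, 0.636, 0.264], [0.598, 0.772, -0.218], [-0.342, 0.0, -0.94]]
wrist_force: [0.3, -0.3, 0.4]
finger_gap: -0.001
```

drive_tool --targets '[{"rot":[0,0,0],"translation":[0.0003,0,0.0009],"fingers":255},{"rot":[0,0,0],"translation":[0.0003,0,0.0009],"fingers":255},{"rot":[0,0,0],"translation":[0,0,0],"fingers":255},{"rot":[0,0,0],"translation":[0,0,0],"fingers":255}]'

```text
time: 23.52
tool_pos: [0.6056, -0.319, 0.0908]
eef_rot: [[-0.724, 0.636, 0.266], [0.597, 0.772, -0.219], [-0.344, 0.001, -0.939]]
wrist_force: [-2.5, 2.2, 8.3]
finger_gap: -0.0
```

drive_tool --targets '[{"rot":[0,0,0],"translation":[-0.0028,0,0.001],"fingers":255},{"rot":[0,0,0],"translation":[-0.0028,0,0.001],"fingers":255},{"rot":[0,0,0],"translation":[-0.0028,0,0.001],"fingers":255},{"rot":[0,0,0],"translation":[-0.0028,0,0.001],"fingers":255},{"rot":[0,0,0],"translation":[0,0,0],"fingers":255},{"rot":[0,0,0],"translation":[0,0,0],"fingers":255}]'

```text
time: 24.02
tool_pos: [0.6149, -0.3265, 0.0909]
eef_rot: [[-0.724, 0.636, 0.266], [0.597, 0.772, -0.218], [-0.344, 0.001, -0.939]]
wrist_force: [-1.8, 2.2, 7.1]
finger_gap: 0.003
```

Run:
```python
from h import *
st()
```

```text
t 24.02 fix [-38.1  43.3] z 90.9 Ffix [-1.6  2.3  7.1] gap 0.003 yaw 50.5
```

drive_tool --targets '[{"rot":[0,0,0],"translation":[-0.0019,0,0.0007],"fingers":255},{"rot":[0,0,0],"translation":[-0.0019,0,0.0007],"fingers":255},{"rot":[0,0,0],"translation":[-0.0019,0,0.0007],"fingers":255},{"rot":[0,0,0],"translation":[0,0,0],"fingers":255},{"rot":[0,0,0],"translation":[0,0,0],"fingers":255}]'

```text
time: 24.43
tool_pos: [0.6195, -0.3302, 0.0908]
eef_rot: [[-0.724, 0.636, 0.266], [0.597, 0.772, -0.218], [-0.344, 0.001, -0.939]]
wrist_force: [-3.1, 3.2, 8.3]
finger_gap: -0.001
```

Run:
```python
from h import *
st()
```

```text
t 24.43 fix [-34.   39.2] z 90.8 Ffix [-2.8  3.5  8.3] gap -0.001 yaw 50.5
```

drive_tool --targets '[{"rot":[0,0,0],"translation":[-0.0019,0,0.0007],"fingers":255},{"rot":[0,0,0],"translation":[-0.0019,0,0.0007],"fingers":255},{"rot":[0,0,0],"translation":[-0.0019,0,0.0007],"fingers":255},{"rot":[0,0,0],"translation":[0,0,0],"fingers":255},{"rot":[0,0,0],"translation":[0,0,0],"fingers":255}]'

```text
time: 24.85
tool_pos: [0.6242, -0.3341, 0.0908]
eef_rot: [[-0.724, 0.636, 0.266], [0.597, 0.772, -0.218], [-0.344, 0.001, -0.939]]
wrist_force: [-2.4, 2.5, 7.9]
finger_gap: 0.002
```

Run:
```python
from h import *
st()
```

```text
t 24.85 fix [-29.6  34.9] z 90.8 Ffix [-2.1  2.7  7.9] gap 0.002 yaw 50.5
```

drive_tool --targets '[{"rot":[0,0,0],"translation":[-0.0019,0,0.0007],"fingers":255},{"rot":[0,0,0],"translation":[-0.0019,0,0.0007],"fingers":255},{"rot":[0,0,0],"translation":[0,0,0],"fingers":255},{"rot":[0,0,0],"translation":[0,0,0],"fingers":255}]'

```text
time: 25.18
tool_pos: [0.626, -0.3364, 0.0908]
eef_rot: [[-0.725, 0.636, 0.264], [0.598, 0.772, -0.218], [-0.342, -0.0, -0.94]]
wrist_force: [-14.1, 5.7, 13.3]
finger_gap: 0.002
```

Run:
```python
from h import *
st(); emp('scene18',(.135,.16)); emp('side18',(.135,.16)); st()
```

```text
t 25.18 fix [-28.   32.5] z 90.8 Ffix [-13.5   7.   13.3] gap 0.002 yaw 50.49
scene18 1785 [0.1374 0.1456 0.1503]
 x 60 [-8.2  5.5 11.8]
 x 100 None
 x 140 [-15.  -12.7 -11.7]
 x 180 [-14.8 -11.8   5.8]
 y -170 [[-9.3, 2.1, 11.8], [244.1, 247.0, 255.6]]
 y -130 [[-7.6, 4.3, 12.7], [243.7, 247.3, 256.1]]
 y -90 [[-9.2, 2.0, 11.7], [243.5, 247.2, 255.3]]
side18 1501 [0.1387 0.1447 0.1489]
 x 60 [-5.2  6.5 11.6]
 x 100 None
 x 140 None
 x 180 None
 y -170 [[-11.0, 0.2, 9.7], [241.6, 245.8, 254.4]]
 y -130 [[-9.0, 2.1, 9.7], [242.2, 245.7, 255.0]]
 y -90 [[-10.7, 0.8, 10.7], [242.0, 245.0, 254.4]]
t 25.28 fix [-28.   32.4] z 90.8 Ffix [-14.4   6.5  13.4] gap -0.003 yaw 50.49
```

View pics/scene18.png

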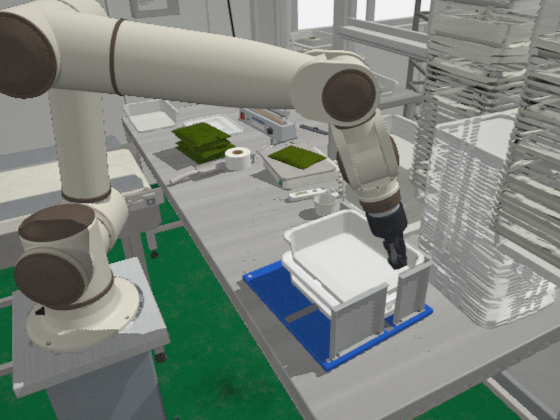

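drive_tool --targets '[{"rot":[0,0,0],"translation":[-0.0006,-0.0007,0.0002],"fingers":255},{"rot":[0,0,0],"translation":[-0.0006,-0.0007,0.0002],"fingers":255},{"rot":[0,0,0],"translation":[0,0,0],"fingers":255},{"rot":[0,0,0],"translation":[0,0,0],"fingers":255}]'

```text
time: 25.62
tool_pos: [0.6262, -0.3386, 0.0909]
eef_rot: [[-0.725, 0.637, 0.264], [0.598, 0.771, -0.218], [-0.343, -0.0, -0.939]]
wrist_force: [-13.1, 2.8, 11.6]
finger_gap: -0.002
```

Run:
```python
from h import *
st()
```

```text
t 25.62 fix [-28.   30.2] z 90.9 Ffix [-12.8   4.   11.6] gap -0.002 yaw 50.46
```

drive_tool --targets '[{"rot":[0,0,0],"translation":[-0.0006,-0.0007,0.0002],"fingers":255},{"rot":[0,0,0],"translation":[-0.0006,-0.0007,0.0002],"fingers":255},{"rot":[0,0,0],"translation":[0,0,0],"fingers":255},{"rot":[0,0,0],"translation":[0,0,0],"fingers":255}]'

```text
time: 25.95
tool_pos: [0.6263, -0.339, 0.0908]
eef_rot: [[-0.726, 0.635, 0.264], [0.597, 0.772, -0.216], [-0.341, 0.001, -0.94]]
wrist_force: [-13.8, 11.8, 15.4]
finger_gap: -0.004
```

Run:
```python
from h import *
st()
```

```text
t 25.95 fix [-27.9  29.8] z 90.8 Ffix [-12.6  13.1  15.4] gap -0.004 yaw 50.57
```

drive_tool --targets '[{"rot":[0,0,0],"translation":[-0.0006,0,0.0],"fingers":255},{"rot":[0,0,0],"translation":[0,0,0],"fingers":255},{"rot":[0,0,0],"translation":[0,0,0],"fingers":255},{"rot":[0,0,0],"translation":[0,0,0],"fingers":255}]'

```text
time: 26.28
tool_pos: [0.6263, -0.339, 0.0908]
eef_rot: [[-0.726, 0.635, 0.263], [0.597, 0.772, -0.215], [-0.34, 0.001, -0.94]]
wrist_force: [-17.8, 15.2, 16.0]
finger_gap: 0.001
```

Run:
```python
from h import *
from fit import plane
st(); emp('scene19',(.135,.16)); emp('side19',(.135,.16)); take('wrist','wrist19'); st()
for n,b in (('scene19',None),('side19',None),('scene14',None),('side14',None)):
    z=np.load(f'pics/{n}.npz'); f,cx,cy=z['C0']; C=(f,cx,cy,z['R'],z['c']); cl=cloud('',z['d'],C); F=fx(cl)*1000;Z=cl[...,2]*1000
    s=(z['d']>0)&(F[...,0]>-170)&(F[...,0]<-70)&(F[...,1]>50)&(F[...,1]<220)&(Z>75)&(Z<105)
    Q=np.concatenate([F[s],Z[s][:,None]],1)/1000; nn,m,k=plane(Q,th=.003); nn*=np.sign(nn[2]); print(n,'floor tilt',np.degrees(np.arctan(-nn[:2]/nn[2])).round(2),'z',m[2]*1000,k)
    w_=z['im'].min(-1)>125
    # far +y rim outer & near -x rim outer
    for lab,a,bb,rng,oth in (('ymax',1,0,(235,275),(-180,-40)),('xmin',0,1,(-225,-185),(30,230))):
        pts=[]
        for c in np.arange(oth[0],oth[1],10):
            k=(z['d']>0)&w_&(Z>140)&(Z<156)&(abs(F[...,bb]-c)<5)&(F[...,a]>rng[0])&(F[...,a]<rng[1])
            q=np.sort(F[...,a][k])
            if len(q)>5: pts.append((c,q[-2] if lab=='ymax' else q[1]))
        if len(pts)>4:
            pts=np.array(pts); kf=np.polyfit(pts[:,0],pts[:,1],1); print('  ',lab,np.median(pts[:,1]).round(1),'slope deg',np.degrees(np.arctan(kf[0])).round(2),len(pts))
```

```text
t 26.28 fix [-27.9  29.8] z 90.8 Ffix [-16.3  16.8  16. ] gap 0.001 yaw 50.58
scene19 1785 [0.1374 0.1455 0.1503]
 x 60 [-8.1  7.  10.2]
 x 100 None
 x 140 [-15.5 -12.3 -10.7]
 x 180 [-15.  -11.4   7.2]
 y -170 [[-9.2, 2.3, 11.9], [243.5, 247.2, 256.5]]
 y -130 [[-7.8, 4.0, 12.2], [243.3, 246.9, 255.5]]
 y -90 [[-9.9, 2.1, 12.7], [243.4, 246.8, 255.9]]
side19 1502 [0.1385 0.1448 0.1488]
 x 60 [-7.4  7.  12.4]
 x 100 None
 x 140 None
 x 180 None
 y -170 [[-10.6, 0.3, 9.7], [241.9, 245.6, 253.8]]
 y -130 [[-9.9, 2.0, 10.1], [242.0, 245.3, 255.5]]
 y -90 [[-10.5, 1.0, 10.2], [241.5, 245.7, 254.2]]
t 26.43 fix [-27.9  29.8] z 90.8 Ffix [-16.1  16.9  16.4] gap 0.004 yaw 50.58
scene19 floor tilt [-0.2  -0.05] z 91.4681036489489 1534
   ymax 255.6 slope deg -0.04 14
   xmin -206.6 slope deg 0.19 20
side19 floor tilt [-0.22  0.01] z 89.9919815606148 2051
   ymax 253.7 slope deg 0.14 14
   xmin -204.9 slope deg 0.2 20
scene14 floor tilt [-0.19 -0.04] z 91.43311597298384 1564
   ymax 257.6 slope deg -0.83 14
   xmin -209.9 slope deg -0.1 20
side14 floor tilt [-0.11  0.  ] z 89.99765324586741 2073
   ymax 256.2 slope deg 0.53 11
   xmin -208.1 slope deg 0.03 20
```

View pics/side19.png

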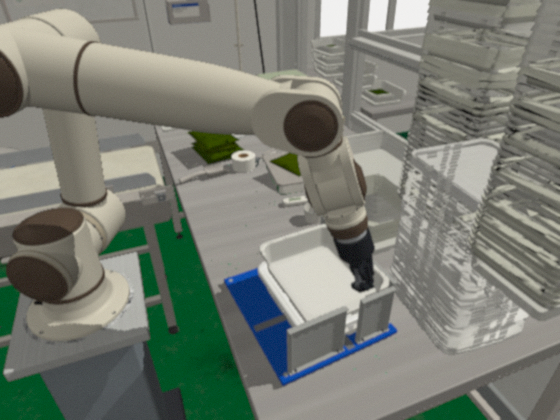

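View pics/wrist19.png

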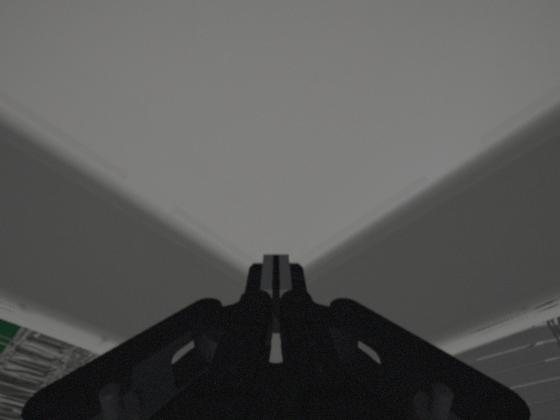

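Run:
```python
from h import *
st(); print(env.close_job()); st()
```

```text
t 26.43 fix [-27.9  29.8] z 90.8 Ffix [-16.1  16.9  16.4] gap 0.004 yaw 50.58
the job is handed in; nothing more can be done
None
the job is handed in; nothing more can be done
```

I handed the job in at 26.4 s with the fingers still pushing the empty tray into the corner. No verdict came back.

**What I did**
- I pushed the closed tray against the back fence, then the side fence. Both stops were firm, at 27–29 N with no further movement. The wrist camera showed it flush with the back fence and within about 2 mm of the side fence, and square to within about 0.4°.
- I pinched the empty tray by its near rim, carried it over level, set it in the lid recess and let go. Afterwards the rim stood at 149 mm (149 expected) and the floor was level to 0.1°.
- With the fingers shut and tilted 20° into the tray's inside corner, I pressed down, then diagonally.

**Last checks**
- **Push:** the wrist sensor read a steady 16 N towards the back fence, 17 N towards the side fence and 16 N down. The down push is firmer than the suggested 10 N.
- **Tray pose:** the empty tray was square to about 0.2° and level to about 0.2°.
- **Bystanders:** nothing touched the tub, scoop or thermometer, though I did not measure their positions again at the end.

**Where the checks disagreed**
- The fixed cameras put the empty tray's +y edge 3.4 to 4.4 mm inside the lid's edge, where 6 mm was expected. The lid edge was hard to measure there.
- The empty tray did not shift in the pictures while the side push rose to 17 N, so I took it as resting on the side fence. I could not measure that contact directly.

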